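# Prise the filter cover off the fume extractor

### The job

The filter in the bench fume extractor is due for a change: with the flat screwdriver in the notch, gently prise up the front edge of the snap-in filter cover until it springs past its catches (the plastic cracks if it is forced with more than about 60 N), then lay the screwdriver back down on the cork pad or the bench. Take the loosened cover out and set it down gently, right side up, in the middle of the black rubber mat. Leave the other things on the bench where they are.

Things in the scene. Friction and masses are not known exactly. Their poses are not given: they have to be found in the camera images.
- extractor: fixed white bench fume extractor, a box 240 (x) x 180 (y) x 100 mm high. Origin: centre of its underside on the bench, z up; its notched front faces its -x. The top face is at z=100 mm; a filter bay (x -92 to -20, y -31 to 31, floor z=83 mm) is sunk into it and the cover fills it flush. A duct collar 80 mm across, 22 mm high, stands on the top at x=62.
- notch_rim (a point): rear upper edge, middle, of the solid front rail (x -120 to -108, top z=100 mm in the extractor's frame): the fulcrum for the blade, at x=-108, y=0. Axes as the extractor's. Behind it the pry notch, 22 mm wide (y), 17 mm deep, runs 17 mm back to the cover's front edge; its floor (z=83) goes on below the cover, whose underside is 13 mm above it, so a blade can pass under the edge
- cover: loose grey slotted plastic filter cover, a plate 70 (x) x 60 (y) x 4 mm, about 60 g. Origin: centre of the plate's underside; z out of its top face, -x towards the front edge at the notch. Lugs and ribs under it reach 11 mm below the underside; it stands level on them. Two tongues stick out 6 mm behind the rear edge. Once sprung up, its sides (60 mm across) can be gripped near the front
- cover_edge (a point): middle of the cover's front edge, on its top face, x=-35, y=0, z=4 mm in the cover's frame
- screwdriver: loose flat-blade screwdriver, about 100 g, black handle of square section 24 x 24 mm, 95 mm long, lying on one flat. Origin: on its underside below the middle of the handle; x points along it to the blade, z up. Its axis runs 12 mm above the origin. Steel shank 7 mm thick from the handle to a flat blade (10 mm wide, 2.6 mm thick, its flat level, last 37 mm), whose end is 125 mm from the handle's middle
- blade_tip (a point): centre of the blade's end, at x=125, y=0, z=12 mm in the screwdriver's frame
- tool_pad: fixed cork pad 240 x 190 x 3 mm on the left of the bench; the screwdriver and the file lie on it side by side, about 90 mm apart. Origin: centre of its underside
- bench_mat: fixed black rubber mat 170 (x) x 150 (y) x 4 mm on the right of the bench. Origin: centre of its underside
- bench_file: bystander: loose file on the cork pad, round wooden handle 96 x 25 mm, dark tapering blade, 190 mm long. Origin: on its underside below the handle's middle, x along it
- spare_filter: bystander: loose pleated filter cartridge 64 x 56 x 12 mm lying on the bench; origin: centre of its underside
- pliers: bystander: loose pliers 120 mm long, 17 mm high, lying on the bench; origin: on the bench below the rivet
- loupe: bystander: loose black eye loupe 37 mm across, 30 mm high, standing on the bench; origin: centre of its underside
- oil_jar: bystander: loose amber glass jar 48 mm across, 62 mm high, standing on the bench; origin: centre of its underside
- catch_mid (a point): point midway between the two hidden steel spring catches (round bars 6 mm thick in the bay's side walls, y -30.5 and 30.5, x=-77, z=92.5 mm in the extractor's frame) that hold the cover's lugs down. Lifting the cover's front edge about 7 mm, against some 20 to 25 N, makes the lugs ride over them; the cover then jumps up and rests on them, tilted about 10 degrees, front edge about 12 mm proud
- lip_edge (a point): middle of the front edge of a 3.5 mm thick lip behind the bay, x=-20, y=0, z=100 mm in the extractor's frame, that overhangs the cover's two rear tongues by 5 mm. The tongues stay hooked here after the front has sprung up: tilt the cover's front up to about 25 degrees about this edge, then draw it forwards (extractor's -x) by over 8 mm and up
- handle_mid (a point): middle of the screwdriver's handle, on its axis: x=0, y=0, z=12 mm in the screwdriver's frame
There are look-alikes about, which are no part of the job. Of the things shaped like the bench_mat, the black one is meant.

How it is judged:
By the outcome, as a careful person would: the job done as asked, in the order asked, and still so for the second after the job is handed in, with the robot touching nothing.
It also fails if it takes over 64 s, if anything falls off the work surface, if the arm or the gripper's body presses on something with over 40 N, if the wrist force passes 120 N, or if a joint passes its speed limit or range.

### The arm

A 6-joint arm with a two-finger parallel gripper is mounted at the origin on the work surface. World frame = base frame: x ahead of the robot, y to its left, z up, the work surface at z = 0. Lengths are in m, angles in degrees, forces in N, time in s.
With the tool pointing down it reaches from about 0.275 to 0.775 m from the base axis. Payload 14.6 kg.
Tool frame: the origin (TCP) lies at the very end of the fingers, on their centre line; the grasp point (between the pads) lies 19 mm behind it; x points along the fingers, y is the direction in which the jaws open and shut, and the axes are right-handed (so a half turn about x gives the same grasp; the last joint's range is limited). The gripper opens to 85 mm and grips with 20 to 120 N. Pads are 22 mm wide; open, the fingers measure 114 mm over their backs; the gripper's body (76 mm by 85 mm) begins 54 mm behind the grasp point. The pads swing forward as they close: fully open they stand 13 mm farther back than shut.
Start: joints at [-75.877, 15.075, -2.767, 72.158, 0, 81.102], TCP at [0.205, -0.483, 0.209] pointing down, gripper open.
Joint ranges: [-151.79, 151.79], [-50.71, 97.33], [-67.44, 78.34], [-121.81, 120.89], [-77.56, 73.72], [-180, 180]. Speed limits (degrees/s): [108.29, 108.29, 147.25, 159.86, 180, 180].

### API

Orientations are given as a 3x3 rotation matrix whose columns are the frame's x, y, z axes.
In Python, from workcell import * gives the robot as it stands. The module is installed in compiled form; this text tells all that it offers.
- The arm moves only by the tool send_rows, never from a script. Its argument "increments" is a list of rows, each an object with "translation": the shift along the tool's x, y, z in cm, a list of three; "yaw": the turn about the tool's x in degrees; "hand": the opening, from 0 (shut) to 1 (fully open). A call has exactly 8 rows; each row shifts and turns the pose as measured when the row begins, along the tool's axes as they then stand; what a row does not reach is not made up. A row lasts 1/12 s, in which the tool goes at most 41.7 mm and 7.16 degrees, less where a joint would pass 70% of its speed; a pose out of reach is approached as far as the arm can. A call is refused whole if a number of a shift passes 4.17 or a number of a turn 7.16, either way. A call with a gripper value outside its range is refused whole. The fingers move at their own pace and stop on an object; "force" is the grip in N (left out, the last holds). Time passes only in rows, so rows that do not move let the fingers close, or fill a call up. It gives the time, the measured TCP pose, the force and the opening at its end, in the units of the state.
- observe(): the state, without advancing time (a new reading comes with each control period).
- get_image(name): name is "scene" or "top"; returns a dict with "image" (480x640x3 uint8, blue, green, red), "depth" (480x640 float32, m along the optical axis (not along the pixel's ray), 0 where there is no reading), "vfov" (degrees; the focal length in pixels is half the picture's height over the tangent of half this angle, whatever the lens; pixels are square), "cx", "cy" (the principal point, pixels), "R" (3x3) and "t" (3): a world point X has camera coordinates R X + t. Camera axes: x right, y down, z forward; pixel columns grow to the right and rows downward; lengths in m; the calibration is good to about 2 mm. A picture is of the moment at which its call begins.
- sign_off(): hands the job in, once; it reports no verdict.
The state is a dict: "clock": time; "q": joint angles; "qvel": joint speeds; "tau": joint torques, N m; "tool_pos": TCP position; "ee_rot": TCP orientation; "ft_force": force on the tool from outside, world axes, zero at the start; "ft_torque": the same for the moment, N m; "opening": finger opening in m.
Only numpy, scipy, OpenCV 4.12 (cv2) and the standard library are available. Lean on these libraries where they do the work, as an engineer would, in place of code of your own. Each camera call takes 0.05 s, during which the arm holds its last target.

## Working session

There is one attempt and no reset: what is moved stays moved. The work goes in short steps, Python scripts to look and compute and a tool call to move; the robot and the scene stay as the last step left them, time stands still between calls to the robot, and variables do not carry over. Pictures are saved under pics/ and viewed, and the job is handed in when it is done.

Besides the shell and the picture viewer there is one more tool, called after "Request:" as a command line: name --argument value ..., lists and objects as JSON in quotes. send_rows: Moves the arm, as the interface text tells. Its arguments: {"type":"object","properties":{"increments":{"type":"array","items":{"type":"object","properties":{"translation":{"type":"array","items":{"type":"number"}},"yaw":{"type":"number"},"hand":{"type":"number"}}}},"force":{"type":"number"}},"required":["increments"]}

I'll start by looking at the scene from both cameras.

```bash
mkdir -p pics
cat > h.py <<'E'
import numpy as np, cv2
from workcell import *
def cam(n):
    g=get_image(n); h=g["image"].shape[0]
    g["f"]=h/2/np.tan(np.radians(g["vfov"]/2)); g["R"]=np.array(g["R"]); g["t"]=np.array(g["t"]).ravel(); return g
def proj(g,X):
    c=np.atleast_2d(X)@g["R"].T+g["t"]; return np.c_[g["cx"]+g["f"]*c[:,0]/c[:,2], g["cy"]+g["f"]*c[:,1]/c[:,2]]
def ray(g,u,v,z):
    d=g["R"].T@np.array([(u-g["cx"])/g["f"],(v-g["cy"])/g["f"],1]); o=-g["R"].T@g["t"]
    return o+d*(z-o[2])/d[2]
def dep(g,u,v):
    d=g["depth"][int(round(v)),int(round(u))]
    return g["R"].T@(np.array([(u-g["cx"])/g["f"]*d,(v-g["cy"])/g["f"]*d,d])-g["t"])
def cloud(g):
    v,u=np.mgrid[:480,:640]; d=g["depth"]
    P=np.stack([(u-g["cx"])/g["f"]*d,(v-g["cy"])/g["f"]*d,d],-1)
    return (P-g["t"])@g["R"]
E
python3 - <<'E'
from h import *
for n in("scene","top"):
    g=cam(n); cv2.imwrite(f"pics/{n}0.png",g["image"]); print(n,g["f"],g["cx"],g["cy"],(-g["R"].T@g["t"]).round(3)); print(g["R"].round(3))
print(observe())
E
```

```text
scene 454.93782863956557 316.83029871320406 237.22715814020694 [0.877 0.73  0.714]
[[-0.88   0.475  0.022]
 [ 0.27   0.538 -0.798]
 [-0.39  -0.697 -0.602]]
top 586.249898509908 308.01429394399156 244.65496257978123 [ 0.345 -0.008  1.23 ]
[[ 0.029 -1.    -0.009]
 [-0.993 -0.028 -0.118]
 [ 0.117  0.012 -0.993]]
{'clock': 0.1, 'q': array([-7.58755916e+01,  1.50944866e+01, -2.79884354e+00,  7.21575704e+01,
        1.17199648e-03,  8.11044962e+01]), 'qvel': array([ 0.07302072,  0.03239037,  0.09075039, -0.00060297,  0.01593665,
       -0.00508586]), 'tau': array([ 3.96570016e-03, -6.38576674e+01,  3.85066938e+01,  1.00059668e-02,
       -5.09322206e-05,  5.32951219e-06]), 'tool_pos': array([ 0.20526218, -0.48293781,  0.20859595]), 'ee_rot': array([[-1.96953133e-04,  3.91050916e-01, -9.20369025e-01],
       [ 8.66515040e-04, -9.20368631e-01, -3.91050934e-01],
       [-9.99999605e-01, -8.74532309e-04, -1.57582014e-04]]), 'ft_force': array([ 0.73924843, -0.06636307, -0.11377794]), 'ft_torque': array([-0.03341158, -0.01784711,  0.00419364]), 'opening': 0.08577798699736265}
```

View pics/scene0.png

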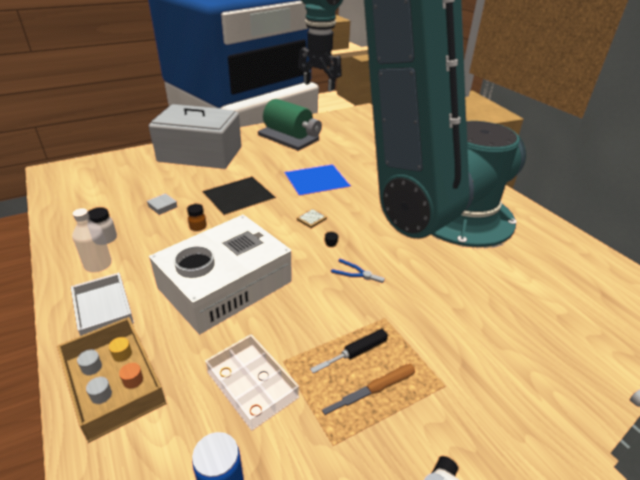

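View pics/top0.png

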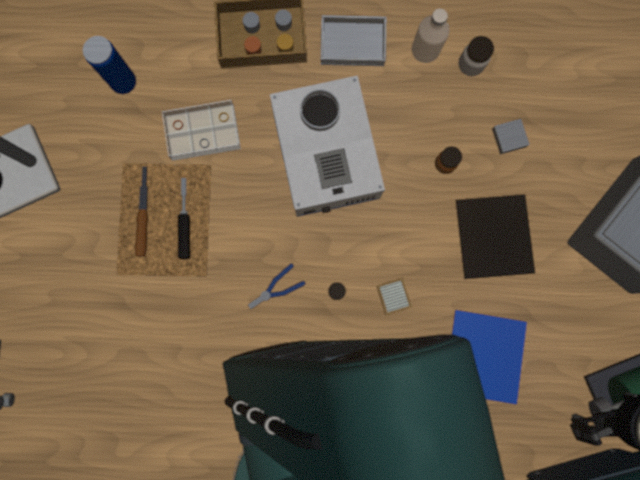

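The scene view shows the extractor at about (222,270), the black screwdriver at (352,350) and the wooden-handled file at (370,390) on the cork pad. The black mat is at (238,193) and the blue look-alike mat at (317,179). In the top view the notch faces the robot at (338,190), the screwdriver handle is at (184,236), and the black mat is at (495,236). Next I'll measure these.

Run:
```python
from h import *
g=cam("top"); im=g["image"]; C=cloud(g); Z=C[...,2]
hsv=cv2.cvtColor(im,cv2.COLOR_BGR2HSV)
def big(m,n=1):
    c,_=cv2.findContours(m.astype(np.uint8),cv2.RETR_EXTERNAL,cv2.CHAIN_APPROX_NONE); return sorted(c,key=cv2.contourArea)[::-1][:n]
# extractor top: depth z
print("bench z samples",[dep(g,u,v).round(4) for u,v in[(100,300),(250,240),(420,220),(560,80)]])
m=(abs(Z-0.1)<0.008)&(hsv[...,1]<60); m[:, :250]=0; m[:,410:]=0; m[230:]=0
c=big(m)[0]; r=cv2.minAreaRect(c); print("extr rect",r, "medz",np.median(Z[m]))
b=cv2.boxPoints(r); W=np.array([ray(g,*p,0.1) for p in b]); print(W.round(4)); print([np.linalg.norm(W[i]-W[(i+1)%4]).round(4) for i in range(4)],W.mean(0).round(4))
# mat
m=(im.max(2)<50); m[:,:450]=0; m[:,545:]=0; m[:185]=0;m[285:]=0
r=cv2.minAreaRect(big(m)[0]); W=np.array([ray(g,*p,0.004) for p in cv2.boxPoints(r)]); print("mat",r[0],W.mean(0).round(4),[np.linalg.norm(W[i]-W[(i+1)%4]).round(4) for i in range(2)])
# handle
m=(im.max(2)<60); m[:,:170]=0; m[:,200:]=0; m[:205]=0;m[265:]=0
r=cv2.minAreaRect(big(m)[0]); W=np.array([ray(g,*p,0.027) for p in cv2.boxPoints(r)]); print("handle",r,W.round(4),W.mean(0).round(4),[np.linalg.norm(W[i]-W[(i+1)%4]).round(4) for i in range(2)])
print("handle z",dep(g,184,235),dep(g,184,250),"blade",dep(g,184,183))
cv2.imwrite("pics/c1.png",cv2.resize(im[150:280,110:220],None,fx=4,fy=4,interpolation=cv2.INTER_CUBIC))
cv2.imwrite("pics/c2.png",cv2.resize(im[70:220,265:390],None,fx=4,fy=4,interpolation=cv2.INTER_CUBIC))
```

```text
bench z samples [array([ 0.3613,  0.4399, -0.0007]), array([0.4967, 0.1301, 0.001 ]), array([ 0.5501, -0.2292, -0.0025]), array([ 8.664e-01, -5.306e-01,  6.000e-04])]
extr rect ((327.2234802246094, 142.00588989257812), (118.98635864257812, 91.3277359008789), 77.47119140625) medz 0.0999885926940573
[[ 0.7806  0.0914  0.1   ]
 [ 0.8265 -0.0863  0.1   ]
 [ 0.5903 -0.1414  0.1   ]
 [ 0.5461  0.0322  0.1   ]]
[np.float64(0.1835), np.float64(0.2426), np.float64(0.1791), np.float64(0.2419)] [ 0.6859 -0.026   0.1   ]
mat (494.8841552734375, 236.45733642578125) [ 0.519  -0.3854  0.004 ] [np.float64(0.1461), np.float64(0.1673)]
handle ((183.5, 236.0), (44.0, 11.0), 90.0) [[0.5438 0.2795 0.027 ]
 [0.5445 0.2566 0.027 ]
 [0.4525 0.2517 0.027 ]
 [0.4519 0.2744 0.027 ]] [0.4982 0.2655 0.027 ] [np.float64(0.023), np.float64(0.0921)]
handle z [0.49973665 0.26398186 0.02972359] [0.46889302 0.26308456 0.02619874] blade [0.61290568 0.27361488 0.01381693]
```

View pics/c1.png

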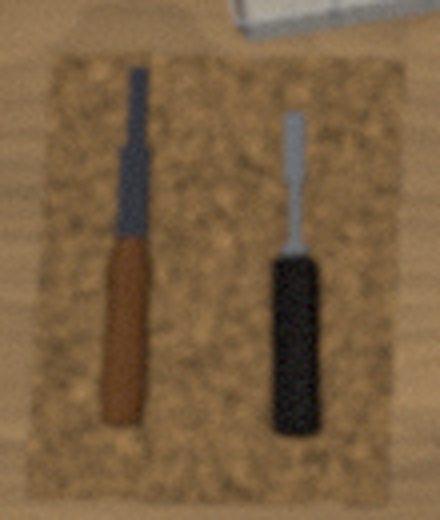

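View pics/c2.png

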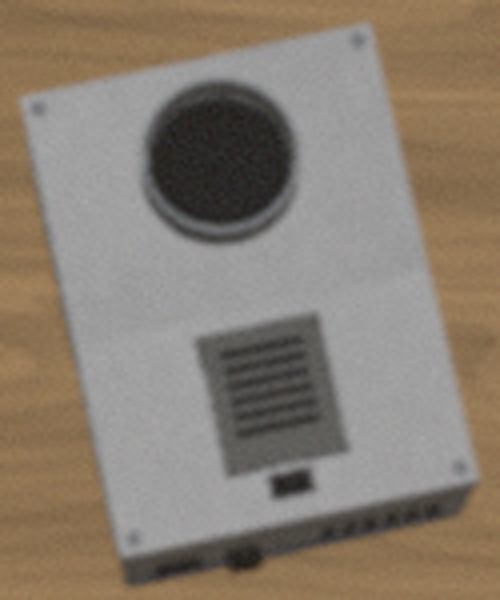

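The crops confirm the choice. The screwdriver, with its square black handle and steel shank, is at top pixel (184,236). The file at (141,232) is the look-alike. The extractor's notch is at (338,191). Now I'll fit precise poses and cross-check them in the scene view.

Run:
```python
from h import *
g=cam("top"); s=cam("scene")
K=np.array([[296.25,208],[383.75,191.3],[357.5,76],[270.5,95]])
W=np.array([ray(g,*p,0.1) for p in K]); print(W.round(4))
M=np.array([[-.12,.09],[-.12,-.09],[.12,-.09],[.12,.09]])
A=W[:,:2]; c=A.mean(0); U,S,Vt=np.linalg.svd((M-M.mean(0)).T@(A-c)); R=(Vt.T@U.T); print("centre",c,"yaw",np.degrees(np.arctan2(R[1,0],R[0,0])),"res",((M@R.T+c)-A).round(4).tolist())
print("notch",ray(g,337.75,190.75,.1), "model notch mid",R@[-.0995,0]+c)
im=s["image"].copy()
pts=np.c_[M@R.T+c,np.full(4,.1)]; 
nt=np.r_[R@[-.108,0]+c,.1]; ce=np.r_[R@[-.091,0]+c,.1]
for P in list(pts)+[nt,ce,[0.498,0.2655,.027],[.519,-.3854,.004]]:
    p=proj(s,P)[0]; cv2.circle(im,tuple(int(round(x*1)) for x in p),1,(0,0,255),-1)
cv2.imwrite("pics/s1.png",cv2.resize(im[160:400,140:440],(800,640))[:600])
gi=g["image"].copy()
for P in list(pts)+[nt,ce]:
    p=proj(g,P)[0]; cv2.circle(gi,tuple(int(round(x*1)) for x in p),0,(0,0,255),-1)
cv2.imwrite("pics/t1.png",cv2.resize(gi[70:220,265:390],None,fx=4,fy=4))
# tip and shank in top
for p in [(184.0,178.0),(183.7,214),(184,258.5)]: print(ray(g,*p,.015).round(4))
```

```text
[[ 0.5501  0.0309  0.1   ]
 [ 0.588  -0.1395  0.1   ]
 [ 0.8223 -0.0836  0.1   ]
 [ 0.7782  0.0898  0.1   ]]
centre [ 0.68466886 -0.02559144] yaw 13.75519536204898 res [[-0.0034, 0.0023], [0.0015, -0.002], [0.0003, -0.0009], [0.0016, 0.0006]]
notch [ 0.58665696 -0.04939007  0.1       ] model notch mid [ 0.58802247 -0.04924995]
[0.6234 0.2739 0.015 ]
[0.5462 0.2704 0.015 ]
[0.4522 0.2646 0.015 ]
```

View pics/s1.png

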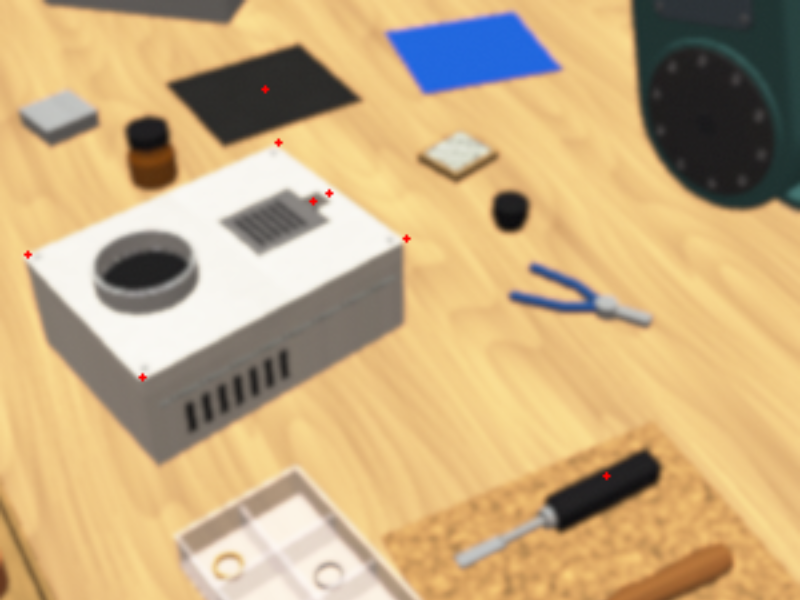

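View pics/t1.png

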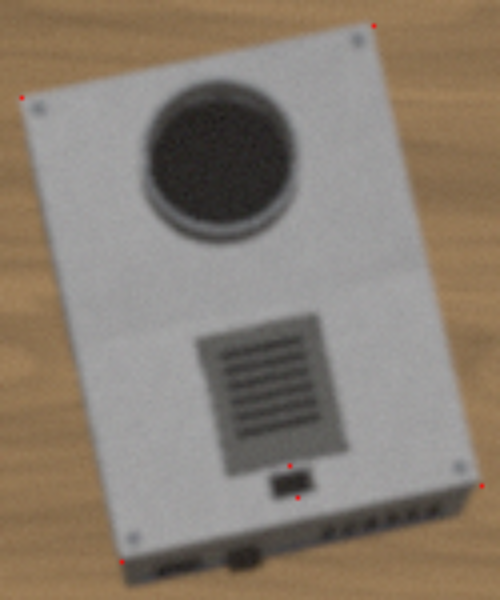

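The extractor and screwdriver sizes check out: 242x181 mm and 171 mm long. The rim is near (0.580, -0.051) and the extractor's yaw is about 13.75°. The interface keeps the tool vertical, so the screwdriver has to pivot in the grip. I'll write a planner that prints rows for me to enter.

```bash
cat >> h.py <<'E'
def st():
    o=observe(); R=o["ee_rot"]; a=np.degrees(np.arctan2(R[1,1],R[0,1])); return o,R,a
def rep():
    o,R,a=st(); print("t%.2f pos"%o["clock"],o["tool_pos"].round(4),"yang %.2f tilt %.2f"%(a,np.degrees(np.arccos(-R[2,0]))),"F",o["ft_force"].round(2),"T",o["ft_torque"].round(2),"open %.4f"%o["opening"],"q",o["q"].round(1))
def plan(pos,yang,n,dec=2):
    """linear path to pos (TCP), tool-y world angle yang, n rows"""
    o,R,a=st(); d=np.array(pos)-o["tool_pos"]; da=(yang-a); da=(da+180)%360-180
    for i in range(n):
        ang=np.radians(a+da*i/n); y=np.array([np.cos(ang),np.sin(ang),0]); x=np.array([0,0,-1.]); z=np.cross(x,y)
        s=d/n*100; print("[%.*f,%.*f,%.*f] yaw %.2f"%(dec,s@x,dec,s@y,dec,s@z,-da/n))
    print("d",d.round(4),"da",da)
E
python3 - <<'E'
from h import *
rep(); plan([.499,.2665,.12],93.1,24)
E
```

```text
t0.25 pos [ 0.2053 -0.4831  0.2088] yang -66.98 tilt 0.03 F [0.71 0.19 0.63] T [-0.02  0.02 -0.01] open 0.0858 q [-75.9  15.1  -2.8  72.2  -0.   81.1]
[0.37,-2.40,-2.35] yaw -6.67
[0.37,-2.11,-2.61] yaw -6.67
[0.37,-1.79,-2.84] yaw -6.67
[0.37,-1.45,-3.03] yaw -6.67
[0.37,-1.09,-3.17] yaw -6.67
[0.37,-0.71,-3.28] yaw -6.67
[0.37,-0.33,-3.34] yaw -6.67
[0.37,0.06,-3.35] yaw -6.67
[0.37,0.45,-3.32] yaw -6.67
[0.37,0.84,-3.25] yaw -6.67
[0.37,1.21,-3.13] yaw -6.67
[0.37,1.56,-2.97] yaw -6.67
[0.37,1.90,-2.77] yaw -6.67
[0.37,2.21,-2.53] yaw -6.67
[0.37,2.48,-2.25] yaw -6.67
[0.37,2.73,-1.95] yaw -6.67
[0.37,2.94,-1.62] yaw -6.67
[0.37,3.11,-1.27] yaw -6.67
[0.37,3.23,-0.90] yaw -6.67
[0.37,3.31,-0.52] yaw -6.67
[0.37,3.35,-0.13] yaw -6.67
[0.37,3.34,0.26] yaw -6.67
[0.37,3.29,0.65] yaw -6.67
[0.37,3.19,1.03] yaw -6.67
d [ 0.2937  0.7496 -0.0888] da 160.07971270236106
```

Request:
send_rows --increments '[{"translation":[0.2,-2.4,-2.35],"yaw":-6.67,"hand":1},{"translation":[0.2,-2.1,-2.6],"yaw":-6.67,"hand":1},{"translation":[0.2,-1.8,-2.85],"yaw":-6.67,"hand":1},{"translation":[0.2,-1.45,-3.0],"yaw":-6.67,"hand":1},{"translation":[0.2,-1.1,-3.15],"yaw":-6.67,"hand":1},{"translation":[0.2,-0.7,-3.3],"yaw":-6.67,"hand":1},{"translation":[0.2,-0.35,-3.35],"yaw":-6.67,"hand":1},{"translation":[0.2,0.05,-3.35],"yaw":-6.67,"hand":1}]'

```text
clock: 0.92
tool_pos: [0.3002, -0.227, 0.1902]
ee_rot: [[-0.0, 0.979, -0.206], [0.0, -0.206, -0.979], [-1.0, -0.0, -0.0]]
ft_force: [1.8, -0.5, -0.9]
opening: 0.0852
```

Run:
```python
from h import *
rep(); plan([.499,.2665,.12],93.1,16)
```

```text
t0.92 pos [ 0.3002 -0.227   0.1902] yang -11.89 tilt 0.02 F [ 1.76 -0.46 -0.91] T [ 0.   -0.03 -0.01] open 0.0852 q [-49.5   0.9 -23.   66.1  -0.   52.3]
[0.44,0.58,-3.27] yaw -6.56
[0.44,0.95,-3.19] yaw -6.56
[0.44,1.31,-3.06] yaw -6.56
[0.44,1.65,-2.89] yaw -6.56
[0.44,1.97,-2.68] yaw -6.56
[0.44,2.26,-2.44] yaw -6.56
[0.44,2.53,-2.16] yaw -6.56
[0.44,2.76,-1.86] yaw -6.56
[0.44,2.95,-1.53] yaw -6.56
[0.44,3.11,-1.19] yaw -6.56
[0.44,3.22,-0.82] yaw -6.56
[0.44,3.29,-0.45] yaw -6.56
[0.44,3.32,-0.07] yaw -6.56
[0.44,3.31,0.31] yaw -6.56
[0.44,3.25,0.69] yaw -6.56
[0.44,3.15,1.05] yaw -6.56
d [ 0.1988  0.4935 -0.0702] da 104.99249287286483
```

Request:
send_rows --increments '[{"translation":[0.4,0.6,-3.3],"yaw":-6.6,"hand":1},{"translation":[0.4,0.95,-3.2],"yaw":-6.6,"hand":1},{"translation":[0.4,1.3,-3.05],"yaw":-6.6,"hand":1},{"translation":[0.4,1.65,-2.9],"yaw":-6.6,"hand":1},{"translation":[0.4,2.0,-2.7],"yaw":-6.6,"hand":1},{"translation":[0.4,2.3,-2.45],"yaw":-6.6,"hand":1},{"translation":[0.4,2.55,-2.15],"yaw":-6.6,"hand":1},{"translation":[0.4,2.75,-1.85],"yaw":-6.6,"hand":1}]'

```text
clock: 1.58
tool_pos: [0.3966, 0.036, 0.1581]
ee_rot: [[0.004, 0.725, 0.689], [-0.002, 0.689, -0.725], [-1.0, 0.002, 0.004]]
ft_force: [0.1, -1.2, 0.8]
opening: 0.0853
```

Run:
```python
from h import *
rep(); plan([.499,.2665,.1],93.1,8)
```

```text
t1.58 pos [0.3966 0.036  0.1581] yang 43.53 tilt 0.26 F [ 0.05 -1.24  0.78] T [-0.01 -0.08  0.01] open 0.0853 q [ -6.5   3.9 -25.   60.8  -0.1  40. ]
[0.73,2.91,-1.21] yaw -6.20
[0.73,3.03,-0.89] yaw -6.20
[0.73,3.10,-0.55] yaw -6.20
[0.73,3.15,-0.22] yaw -6.20
[0.73,3.15,0.12] yaw -6.20
[0.73,3.12,0.46] yaw -6.20
[0.73,3.05,0.80] yaw -6.20
[0.73,2.95,1.12] yaw -6.20
d [ 0.1024  0.2305 -0.0581] da 49.56539228033762
```

Request:
send_rows --increments '[{"translation":[0.5,2.9,-1.2],"yaw":-6.2,"hand":1},{"translation":[0.5,3.0,-0.9],"yaw":-6.2,"hand":1},{"translation":[0.5,3.1,-0.55],"yaw":-6.2,"hand":1},{"translation":[0.5,3.15,-0.2],"yaw":-6.2,"hand":1},{"translation":[0.5,3.15,0.1],"yaw":-6.2,"hand":1},{"translation":[0.5,3.1,0.45],"yaw":-6.2,"hand":1},{"translation":[0.5,3.05,0.8],"yaw":-6.2,"hand":1},{"translation":[0.5,2.95,1.1],"yaw":-6.2,"hand":1}]'

```text
clock: 2.25
tool_pos: [0.4951, 0.2835, 0.1161]
ee_rot: [[0.006, -0.104, 0.995], [-0.002, 0.995, 0.104], [-1.0, -0.003, 0.006]]
ft_force: [0.4, -0.4, 0.8]
opening: 0.0853
```

Run:
```python
from h import *
g=cam("scene");cv2.imwrite("pics/s2.png",cv2.resize(g["image"][180:440,240:500],(780,600)))
rep(); plan([.499,.2665,.06],93.1,4); plan([.499,.2665,.008],93.1,8)
```

```text
t2.30 pos [0.4966 0.2876 0.1148] yang 96.54 tilt 0.34 F [-5.33  0.81 -3.31] T [-0.02  0.28 -0.03] open 0.0850 q [22.  22.1 -7.2 60.4 -0.2 15.5]
[1.37,-0.53,-0.00] yaw 0.86
[1.37,-0.53,0.01] yaw 0.86
[1.37,-0.53,0.01] yaw 0.86
[1.37,-0.53,0.02] yaw 0.86
d [ 0.0024 -0.0211 -0.0548] da -3.4403740062608392
[1.34,-0.27,-0.00] yaw 0.43
[1.34,-0.27,0.00] yaw 0.43
[1.34,-0.27,0.00] yaw 0.43
[1.34,-0.27,0.01] yaw 0.43
[1.34,-0.27,0.01] yaw 0.43
[1.34,-0.27,0.01] yaw 0.43
[1.34,-0.26,0.01] yaw 0.43
[1.34,-0.26,0.01] yaw 0.43
d [ 0.0024 -0.0211 -0.1068] da -3.4403740062608392
```

View pics/s2.png

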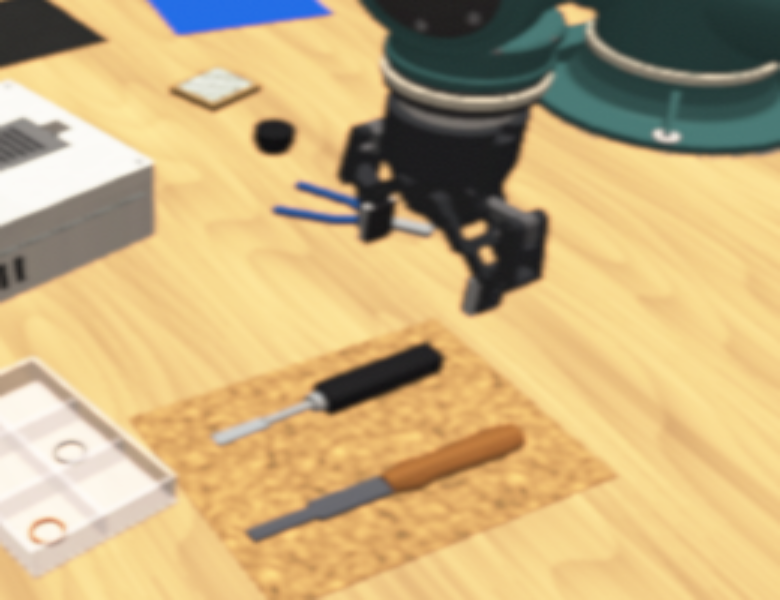

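The fingers are above the handle, and both the file and the screwdriver are undisturbed. Next I correct the pose and descend.

Request:
send_rows --increments '[{"translation":[1.2,-0.6,0.0],"yaw":1.0,"hand":1},{"translation":[1.2,-0.6,0.0],"yaw":1.0,"hand":1},{"translation":[1.2,-0.5,0.05],"yaw":0.8,"hand":1},{"translation":[1.0,-0.4,0.05],"yaw":0.5,"hand":1},{"translation":[0.8,0,0],"yaw":0,"hand":1},{"translation":[0.5,0,0],"yaw":0,"hand":1},{"translation":[0,0,0],"yaw":0,"hand":1},{"translation":[0,0,0],"yaw":0,"hand":1}]'

```text
clock: 2.97
tool_pos: [0.5004, 0.2703, 0.0513]
ee_rot: [[0.004, -0.062, 0.998], [-0.001, 0.998, 0.062], [-1.0, -0.001, 0.004]]
ft_force: [0.3, 0.4, 0.2]
opening: 0.085
```

Run:
```python
from h import *
rep(); plan([.499,.2665,.007],93.1,4)
```

```text
t2.97 pos [0.5004 0.2703 0.0513] yang 93.57 tilt 0.26 F [0.33 0.41 0.23] T [ 0.03 -0.02  0.02] open 0.0850 q [ 20.2  24.4 -14.1  51.2  -0.1  16.7]
[1.11,-0.09,-0.04] yaw 0.12
[1.11,-0.09,-0.04] yaw 0.12
[1.11,-0.09,-0.04] yaw 0.12
[1.11,-0.09,-0.04] yaw 0.12
d [-0.0014 -0.0038 -0.0443] da -0.46697433340642647
```

Request:
send_rows --increments '[{"translation":[1.2,-0.15,-0.05],"yaw":0.2,"hand":1},{"translation":[1.2,-0.15,-0.05],"yaw":0.2,"hand":1},{"translation":[1.0,-0.1,-0.05],"yaw":0.1,"hand":1},{"translation":[0.7,0,0],"yaw":0,"hand":1},{"translation":[0.4,0,0],"yaw":0,"hand":1},{"translation":[0.2,0,0],"yaw":0,"hand":1},{"translation":[0,0,0],"yaw":0,"hand":1},{"translation":[0,0,0],"yaw":0,"hand":1}]'

```text
clock: 3.63
tool_pos: [0.502, 0.2682, 0.0067]
ee_rot: [[0.011, -0.055, 0.998], [0.002, 0.998, 0.055], [-1.0, 0.001, 0.011]]
ft_force: [-0.8, -0.1, 0.2]
opening: 0.0849
```

Run:
```python
from h import *
rep(); plan([.499,.2665,.006],93.1,2)
g=cam("scene");cv2.imwrite("pics/s3.png",cv2.resize(g["image"][260:440,280:460],(600,600)))
```

```text
t3.63 pos [0.502  0.2682 0.0067] yang 93.17 tilt 0.63 F [-0.78 -0.1   0.23] T [-0.03 -0.02 -0.01] open 0.0849 q [ 20.   26.7 -18.3  44.4  -0.1  16.8]
[0.03,-0.08,-0.16] yaw 0.03
[0.03,-0.08,-0.16] yaw 0.03
d [-0.003  -0.0017 -0.0007] da -0.06739193097928364
```

View pics/s3.png

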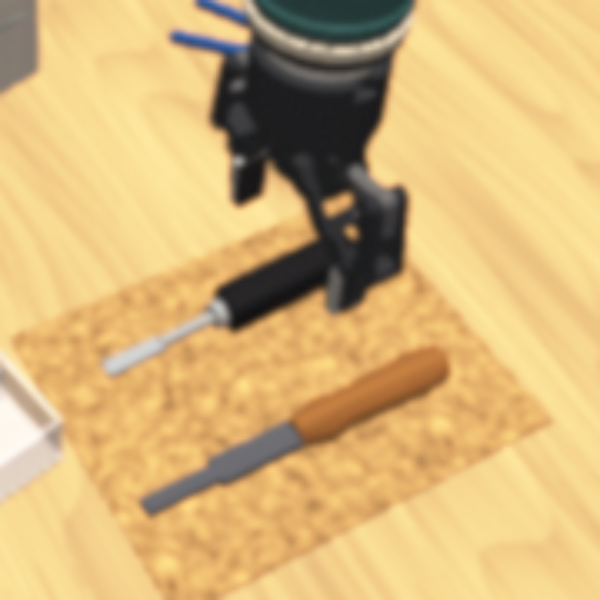

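The gripper straddles the screwdriver handle and the file is clear. Next I close it gently.

Request:
send_rows --force 30 --increments '[{"translation":[0,-0.05,-0.1],"yaw":0,"hand":0.6},{"translation":[0,0,0],"yaw":0,"hand":0.3},{"translation":[0,0,0],"yaw":0,"hand":0},{"translation":[0,0,0],"yaw":0,"hand":0},{"translation":[0,0,0],"yaw":0,"hand":0},{"translation":[0,0,0],"yaw":0,"hand":0},{"translation":[0,0,0],"yaw":0,"hand":0},{"translation":[0,0,0],"yaw":0,"hand":0}]'

```text
clock: 4.35
tool_pos: [0.5018, 0.268, 0.0082]
ee_rot: [[0.013, -0.055, 0.998], [0.003, 0.998, 0.055], [-1.0, 0.002, 0.013]]
ft_force: [0.1, -0.4, -0.1]
opening: 0.0002
```

Run:
```python
from h import *
rep();
```

```text
t4.35 pos [0.5018 0.268  0.0082] yang 93.17 tilt 0.76 F [ 0.1  -0.37 -0.05] T [ 0.   -0.01  0.  ] open 0.0002 q [ 20.   26.5 -18.4  44.4  -0.1  16.8]
```

The opening reads 0, so the grasp missed. I'll look at what happened.

Run:
```python
from h import *
g=cam("scene");cv2.imwrite("pics/s4.png",cv2.resize(g["image"][260:440,280:460],(600,600)))
t=cam("top");cv2.imwrite("pics/t4.png",cv2.resize(t["image"][150:290,100:290],None,fx=4,fy=4))
print(proj(t,observe()["tool_pos"]),proj(g,observe()["tool_pos"]))
```

```text
[[184.3990787  235.35247777]] [[365.50248022 345.7895407 ]]
```

View pics/s4.png

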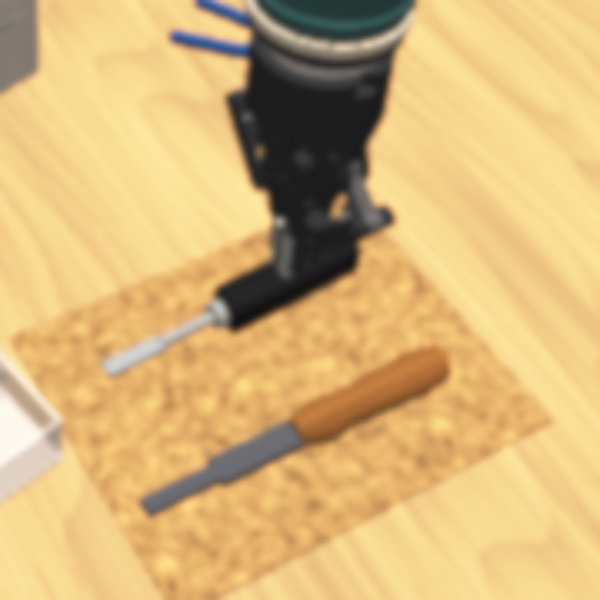

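View pics/t4.png

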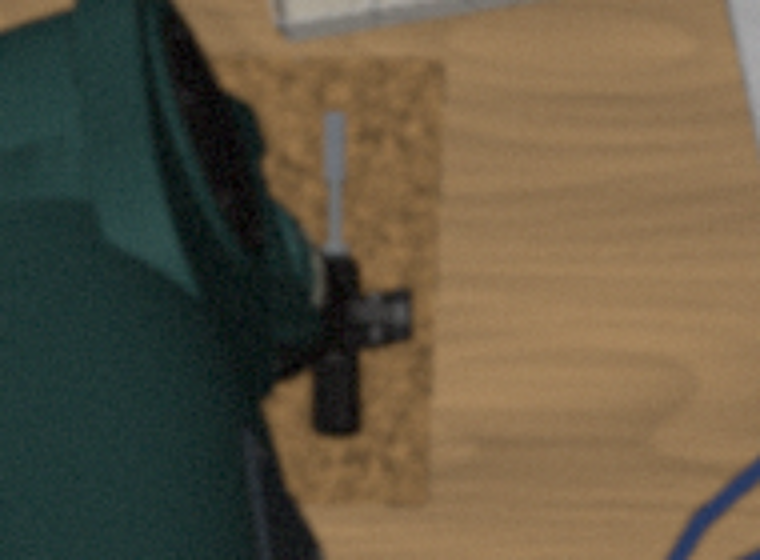

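Run:
```python
from h import *
g=cam("scene"); C=cloud(g)
p=observe()["tool_pos"]
for v in range(318,356,3):
    print(v,[tuple((C[v,u]*1000).round().astype(int)) for u in (362,366,370,374)])
g2=cv2.resize(g["image"][300:370,320:410],(774,602),interpolation=cv2.INTER_CUBIC); cv2.imwrite("pics/s5.png",g2[:600])
```

```text
318 [(np.int64(514), np.int64(262), np.int64(88)), (np.int64(518), np.int64(280), np.int64(106)), (np.int64(516), np.int64(288), np.int64(113)), (np.int64(512), np.int64(293), np.int64(116))]
321 [(np.int64(515), np.int64(264), np.int64(82)), (np.int64(519), np.int64(282), np.int64(101)), (np.int64(513), np.int64(285), np.int64(102)), (np.int64(504), np.int64(286), np.int64(97))]
324 [(np.int64(515), np.int64(265), np.int64(75)), (np.int64(514), np.int64(276), np.int64(84)), (np.int64(512), np.int64(285), np.int64(93)), (np.int64(498), np.int64(279), np.int64(80))]
327 [(np.int64(514), np.int64(265), np.int64(66)), (np.int64(514), np.int64(277), np.int64(78)), (np.int64(510), np.int64(284), np.int64(83)), (np.int64(504), np.int64(288), np.int64(84))]
330 [(np.int64(514), np.int64(267), np.int64(59)), (np.int64(514), np.int64(279), np.int64(72)), (np.int64(507), np.int64(281), np.int64(70)), (np.int64(512), np.int64(299), np.int64(90))]
333 [(np.int64(514), np.int64(268), np.int64(52)), (np.int64(512), np.int64(277), np.int64(60)), (np.int64(507), np.int64(283), np.int64(64)), (np.int
[... 654 characters left out ...]
), (np.int64(508), np.int64(277), np.int64(24)), (np.int64(500), np.int64(279), np.int64(22)), (np.int64(489), np.int64(278), np.int64(15))]
348 [(np.int64(519), np.int64(279), np.int64(23)), (np.int64(509), np.int64(279), np.int64(18)), (np.int64(498), np.int64(278), np.int64(10)), (np.int64(485), np.int64(274), np.int64(-1))]
351 [(np.int64(518), np.int64(279), np.int64(14)), (np.int64(507), np.int64(278), np.int64(7)), (np.int64(497), np.int64(278), np.int64(1)), (np.int64(490), np.int64(281), np.int64(0))]
354 [(np.int64(515), np.int64(277), np.int64(2)), (np.int64(508), np.int64(281), np.int64(1)), (np.int64(501), np.int64(284), np.int64(1)), (np.int64(494), np.int64(288), np.int64(1))]
```

View pics/s5.png

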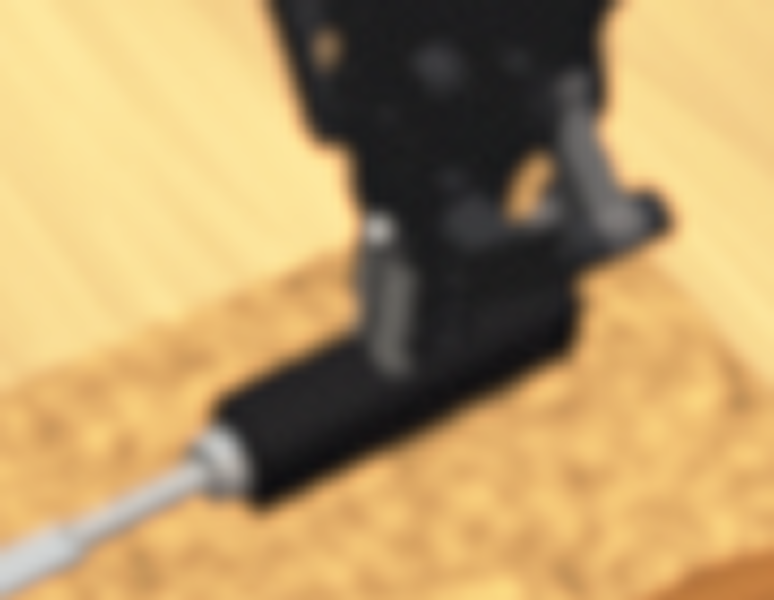

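The picture shows the fingers shut on top of the handle at about (400,360) in the crop. Depth puts their ends at z≈0.027 while the reported TCP z is 0.008, so the real finger ends sit about 19 mm behind the reported TCP. The screwdriver hasn't moved. I'll open and go about 20 mm lower, watching the force.

Request:
send_rows --force 30 --increments '[{"translation":[-0.1,-0.1,-0.25],"yaw":0,"hand":1},{"translation":[0,0,0],"yaw":0,"hand":1},{"translation":[0,0,0],"yaw":0,"hand":1},{"translation":[0,0,0],"yaw":0,"hand":1},{"translation":[0.8,0,0],"yaw":0,"hand":1},{"translation":[0.6,0,0],"yaw":0,"hand":1},{"translation":[0.3,0,0],"yaw":0,"hand":1},{"translation":[0,0,0],"yaw":0,"hand":1}]'

```text
clock: 5.17
tool_pos: [0.4992, 0.2667, -0.0098]
ee_rot: [[0.013, -0.055, 0.998], [0.003, 0.998, 0.055], [-1.0, 0.002, 0.013]]
ft_force: [-0.8, 0.2, -0.3]
opening: 0.0857
```

Run:
```python
from h import *
rep(); plan([.499,.2665,-.013],93.1,1)
g=cam("scene");cv2.imwrite("pics/s6.png",cv2.resize(g["image"][300:370,320:410],(774,602),interpolation=cv2.INTER_CUBIC)[:600])
```

```text
t5.17 pos [ 0.4992  0.2667 -0.0098] yang 93.17 tilt 0.75 F [-0.78  0.23 -0.27] T [ 0.07 -0.03  0.02] open 0.0857 q [ 19.9  27.4 -20.2  41.7  -0.1  16.8]
[0.32,-0.02,-0.02] yaw 0.07
d [-0.0002 -0.0002 -0.0032] da -0.07321677543089322
```

View pics/s6.png

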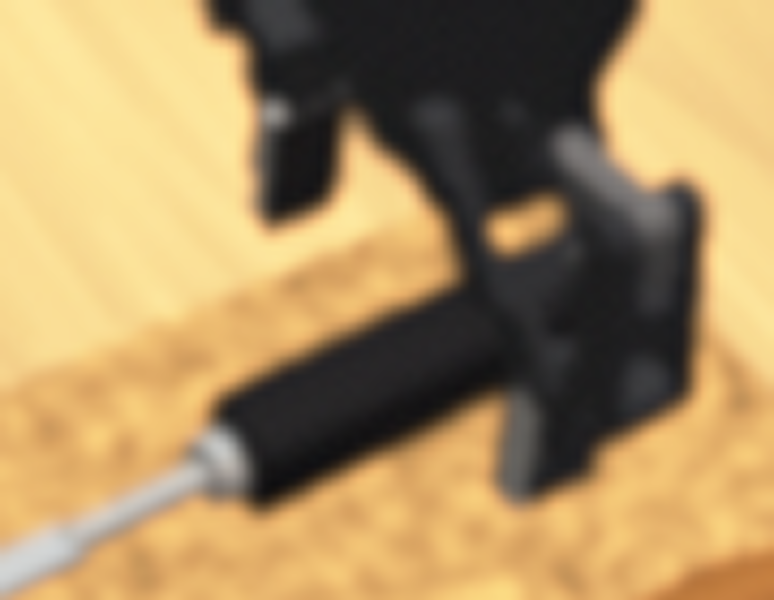

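TCP z is -0.010 with no contact force, which confirms the offset. I'll go a little lower and close.

Request:
send_rows --force 30 --increments '[{"translation":[0.3,0,0],"yaw":0,"hand":1},{"translation":[0,0,0],"yaw":0,"hand":0.5},{"translation":[0,0,0],"yaw":0,"hand":0.2},{"translation":[0,0,0],"yaw":0,"hand":0.2},{"translation":[0,0,0],"yaw":0,"hand":0.1},{"translation":[0,0,0],"yaw":0,"hand":0},{"translation":[0,0,0],"yaw":0,"hand":0},{"translation":[0,0,0],"yaw":0,"hand":0}]'

```text
clock: 5.88
tool_pos: [0.4996, 0.2669, -0.0124]
ee_rot: [[0.013, -0.055, 0.998], [0.003, 0.998, 0.055], [-1.0, 0.002, 0.014]]
ft_force: [-0.7, -0.5, -1.2]
opening: 0.0236
```

Run:
```python
from h import *
rep()
g=cam("scene");cv2.imwrite("pics/s7.png",cv2.resize(g["image"][300:370,320:410],(774,602),interpolation=cv2.INTER_CUBIC)[:600])
```

```text
t5.88 pos [ 0.4996  0.2669 -0.0124] yang 93.18 tilt 0.79 F [-0.66 -0.46 -1.25] T [-0.05  0.02  0.02] open 0.0236 q [ 19.9  27.6 -20.4  41.3  -0.1  16.7]
```

View pics/s7.png

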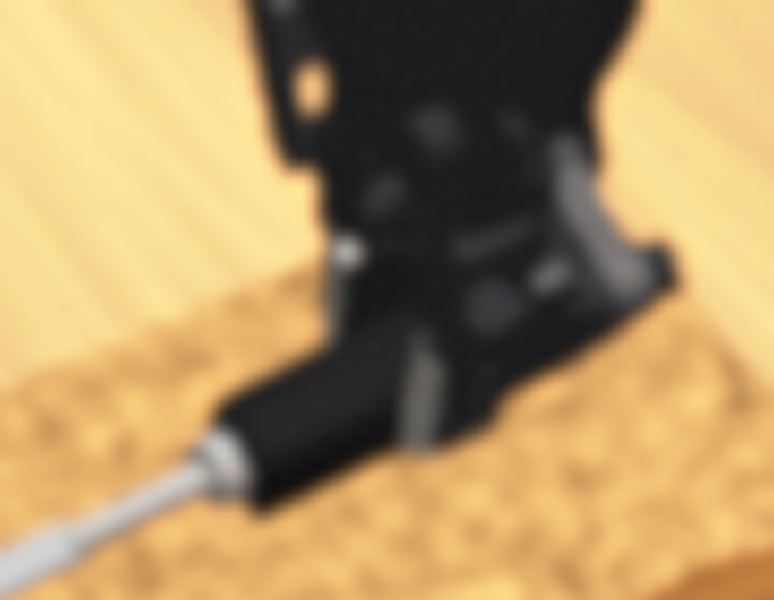

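The grasp is good, with an opening of 23.6 mm. I'll lift straight up.

Request:
send_rows --increments '[{"translation":[-1.0,0,0],"yaw":0,"hand":0},{"translation":[-2.0,0,0],"yaw":0,"hand":0},{"translation":[-2.5,0,0],"yaw":0,"hand":0},{"translation":[-2.5,0,0],"yaw":0,"hand":0},{"translation":[-2.5,0,0],"yaw":-3,"hand":0},{"translation":[-2.0,0,0],"yaw":-6,"hand":0},{"translation":[-1.0,0,0],"yaw":-6,"hand":0},{"translation":[-0.5,0,0],"yaw":-6,"hand":0}]'

```text
clock: 6.6
tool_pos: [0.4954, 0.2656, 0.1375]
ee_rot: [[0.011, -0.419, 0.908], [0.002, 0.908, 0.419], [-1.0, -0.003, 0.01]]
ft_force: [0.3, -0.3, -1.0]
opening: 0.0234
```

Run:
```python
from h import *
rep(); plan([.599,.072,.11],193.76,16)
g=cam("scene");cv2.imwrite("pics/s8.png",cv2.resize(g["image"][180:400,240:460],(600,600),interpolation=cv2.INTER_CUBIC)[:600])
```

```text
t6.60 pos [0.4954 0.2656 0.1375] yang 114.78 tilt 0.62 F [ 0.28 -0.27 -1.04] T [0.   0.06 0.03] open 0.0234 q [20.  20.  -6.8 62.6 -0.1 -4.8]
[0.17,-1.37,0.08] yaw -4.94
[0.17,-1.37,-0.04] yaw -4.94
[0.17,-1.36,-0.16] yaw -4.94
[0.17,-1.35,-0.27] yaw -4.94
[0.17,-1.32,-0.39] yaw -4.94
[0.17,-1.28,-0.50] yaw -4.94
[0.17,-1.23,-0.61] yaw -4.94
[0.17,-1.17,-0.71] yaw -4.94
[0.17,-1.11,-0.81] yaw -4.94
[0.17,-1.04,-0.90] yaw -4.94
[0.17,-0.95,-0.99] yaw -4.94
[0.17,-0.87,-1.07] yaw -4.94
[0.17,-0.77,-1.14] yaw -4.94
[0.17,-0.67,-1.20] yaw -4.94
[0.17,-0.56,-1.25] yaw -4.94
[0.17,-0.45,-1.30] yaw -4.94
d [ 0.1036 -0.1936 -0.0275] da 78.98471867840976
```

View pics/s8.png

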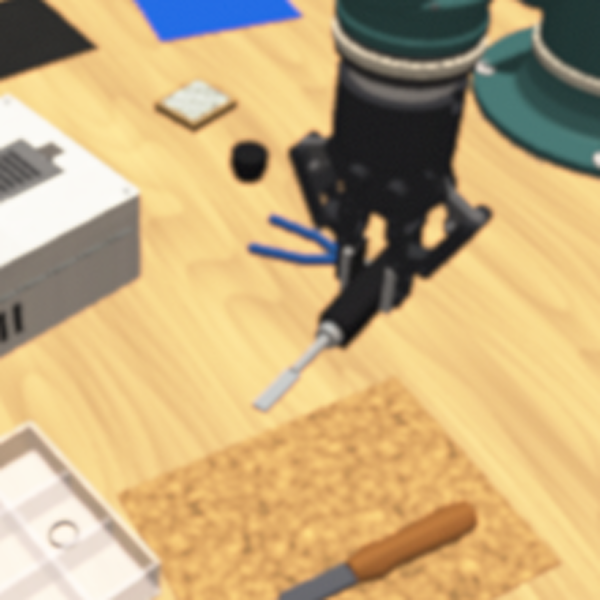

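```bash
cat >> h.py <<'E'
def sd_tip(th, L=.124, up=.0274):
    o,R,a=st(); p=o["tool_pos"]-R[:,0]*up; h=-R[:,2] if False else None
    d=np.radians(a-90); v=np.array([np.cos(d),np.sin(d),0])
    t=np.radians(th); return p, p+L*(np.cos(t)*v-np.array([0,0,np.sin(t)]))
E
python3 - <<'E'
from h import *
g=cam("scene")
for th in (-10,0,10,20,30): print(th,proj(g,sd_tip(th)[1]),sd_tip(th)[1].round(3))
print(dep(g,337,328))
for u,v in [(336,329),(342,322),(350,313),(357,306)]: print(dep(g,u,v).round(4))
E
```

```text
-10 [[336.2910562 317.5794152]] [0.606 0.316 0.186]
0 [[334.96664681 327.63795324]] [0.608 0.317 0.164]
10 [[335.02906049 335.95321973]] [0.606 0.316 0.143]
20 [[336.39846396 342.30442688]] [0.601 0.314 0.122]
30 [[338.94393101 346.58402026]] [0.593 0.31  0.102]
[0.60662532 0.32100268 0.16645953]
[0.6086 0.3213 0.1655]
[0.5932 0.3139 0.1666]
[0.5721 0.3041 0.168 ]
[0.5533 0.2958 0.168 ]
```

The screwdriver hangs level in the grip with no droop: the tip was observed at (336,329) against (335,328) predicted for 0°. I'll use the extractor's left top edge to pivot it in the grip.

Request:
send_rows --increments '[{"translation":[0.15,-1.4,0.1],"yaw":-5,"hand":0},{"translation":[0.15,-1.4,0.0],"yaw":-5,"hand":0},{"translation":[0.15,-1.4,-0.15],"yaw":-5,"hand":0},{"translation":[0.15,-1.35,-0.3],"yaw":-5,"hand":0},{"translation":[0.15,-1.3,-0.4],"yaw":-5,"hand":0},{"translation":[0.15,-1.3,-0.5],"yaw":-5,"hand":0},{"translation":[0.15,-1.2,-0.6],"yaw":-5,"hand":0},{"translation":[0.15,-1.2,-0.7],"yaw":-5,"hand":0}]'

```text
clock: 7.37
tool_pos: [0.5459, 0.1655, 0.1227]
ee_rot: [[0.005, -0.902, 0.432], [0.001, 0.432, 0.902], [-1.0, -0.004, 0.004]]
ft_force: [0.4, 0.2, -1.0]
opening: 0.0237
```

Run:
```python
from h import *
rep(); plan([.599,.072,.10],193.76,8)
```

```text
t7.37 pos [0.5459 0.1655 0.1227] yang 154.39 tilt 0.32 F [ 0.36  0.18 -1.01] T [0.02 0.04 0.06] open 0.0237 q [  8.7  21.5  -6.9  61.3   0.  -55.7]
[0.28,-1.10,-0.77] yaw -4.92
[0.28,-1.03,-0.86] yaw -4.92
[0.28,-0.96,-0.94] yaw -4.92
[0.28,-0.87,-1.02] yaw -4.92
[0.28,-0.78,-1.09] yaw -4.92
[0.28,-0.68,-1.16] yaw -4.92
[0.28,-0.58,-1.21] yaw -4.92
[0.28,-0.48,-1.26] yaw -4.92
d [ 0.0531 -0.0935 -0.0227] da 39.370197727592796
```

Request:
send_rows --increments '[{"translation":[0.25,-1.2,-0.85],"yaw":-5.2,"hand":0},{"translation":[0.25,-1.1,-0.9],"yaw":-5.2,"hand":0},{"translation":[0.25,-1.0,-1.0],"yaw":-5.2,"hand":0},{"translation":[0.25,-0.9,-1.1],"yaw":-5.2,"hand":0},{"translation":[0.25,-0.8,-1.1],"yaw":-5.2,"hand":0},{"translation":[0.25,-0.7,-1.2],"yaw":-5.2,"hand":0},{"translation":[0.25,-0.6,-1.2],"yaw":-5.2,"hand":0},{"translation":[0.2,-0.5,-1.1],"yaw":-4,"hand":0}]'

```text
clock: 8.03
tool_pos: [0.6011, 0.065, 0.0982]
ee_rot: [[-0.003, -0.967, -0.255], [0.001, -0.255, 0.967], [-1.0, 0.003, 0.002]]
ft_force: [0.4, 1.0, -0.3]
opening: 0.0234
```

Run:
```python
from h import *
g=cam("scene");cv2.imwrite("pics/s9.png",cv2.resize(g["image"][140:360,140:400],(780,660),interpolation=cv2.INTER_CUBIC)[:600])
rep(); plan([.599,.072,.095],193.76,1)
c=np.array([.6847,-.0256]);e=np.array([.9713,.2378]);n=np.array([-.2378,.9713])
p=observe()["tool_pos"][:2]-c; print("ext coords",p@e,p@n)
```

```text
t8.08 pos [0.6021 0.0635 0.0977] yang -165.06 tilt 0.19 F [-0.57 -2.78 -2.36] T [-0.12 -0.03  0.01] open 0.0234 q [  -1.7   26.    -3.5   60.7    0.  -106.6]
[0.27,0.08,0.91] yaw 1.18
d [-0.0031  0.0085 -0.0027] da -1.1784584447610769
ext coords -0.059031834612193454 0.10614676071804865
```

View pics/s9.png

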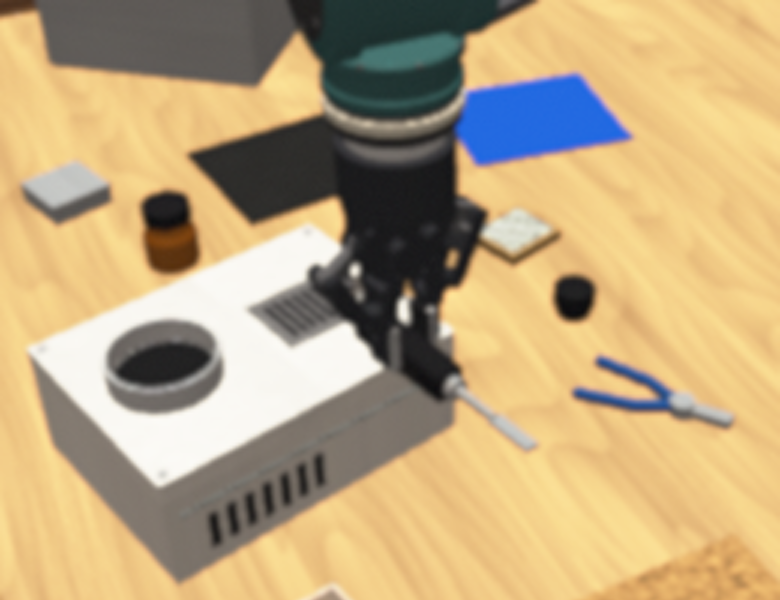

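The handle is above the extractor's left edge. I'll move outward about 12 mm and lower it to contact.

Request:
send_rows --increments '[{"translation":[0,0,0.7],"yaw":0.6,"hand":0},{"translation":[0,0,0.5],"yaw":0.6,"hand":0},{"translation":[0.4,0,0.2],"yaw":0,"hand":0},{"translation":[0.4,0,0],"yaw":0,"hand":0},{"translation":[0.3,0,0],"yaw":0,"hand":0},{"translation":[0.2,0,0],"yaw":0,"hand":0},{"translation":[0.2,0,0],"yaw":0,"hand":0},{"translation":[0.2,0,0],"yaw":0,"hand":0}]'

```text
clock: 8.75
tool_pos: [0.5962, 0.0815, 0.0796]
ee_rot: [[-0.004, -0.976, -0.22], [0.002, -0.22, 0.976], [-1.0, 0.004, 0.003]]
ft_force: [-3.2, 2.5, 7.6]
opening: 0.0233
```

```bash
cat >> h.py <<'E'
c0=np.array([.6847,-.0256]);e0=np.array([.9713,.2378]);n0=np.array([-.2378,.9713])
def ext(p): p=np.array(p)[:2]-c0; return np.array([p@e0,p@n0])
E
python3 - <<'E'
from h import *
rep(); print(ext(observe()["tool_pos"]))
E
```

```text
t8.75 pos [0.5962 0.0815 0.0796] yang -167.31 tilt 0.27 F [-3.21  2.51  7.62] T [ 0.23  0.6  -0.11] open 0.0233 q [-0.000e+00  2.640e+01 -5.800e+00  5.810e+01  1.000e-01 -1.027e+02]
[-0.06052495  0.12511027]
```

Request:
send_rows --increments '[{"translation":[0.3,0,0],"yaw":0,"hand":0},{"translation":[0.3,0,0],"yaw":0,"hand":0},{"translation":[0.3,0,0],"yaw":0,"hand":0},{"translation":[0.3,0,0],"yaw":0,"hand":0},{"translation":[0.3,0,0],"yaw":0,"hand":0},{"translation":[0.2,0,0],"yaw":0,"hand":0},{"translation":[0,0,0],"yaw":0,"hand":0},{"translation":[0,0,0],"yaw":0,"hand":0}]'

```text
clock: 9.42
tool_pos: [0.5956, 0.0849, 0.0657]
ee_rot: [[0.001, -0.976, -0.218], [0.004, -0.218, 0.976], [-1.0, -0.002, 0.004]]
ft_force: [-0.7, -0.9, -0.1]
opening: 0.023
```

Run:
```python
from h import *
rep(); print(ext(observe()["tool_pos"]))
g=cam("scene");cv2.imwrite("pics/s10.png",cv2.resize(g["image"][200:340,220:400],(774,602),interpolation=cv2.INTER_CUBIC)[:600])
for th in (-10,0,10,20,30): print(th,proj(g,sd_tip(th)[1]),sd_tip(th)[1].round(3))
```

```text
t9.42 pos [0.5956 0.0849 0.0657] yang -167.40 tilt 0.24 F [-0.75 -0.87 -0.06] T [-0.02 -0.02  0.04] open 0.0230 q [   0.2   26.7   -7.6   55.7    0.2 -102.4]
[-0.06030164  0.12850402]
-10 [[321.35918037 297.3025696 ]] [0.569 0.204 0.115]
0 [[321.70176375 306.03640093]] [0.569 0.206 0.093]
10 [[320.7365966  313.41977075]] [0.569 0.204 0.071]
20 [[318.56032504 319.24715679]] [0.57  0.199 0.051]
30 [[315.3115923 323.397123 ]] [0.572 0.19  0.031]
```

View pics/s10.png

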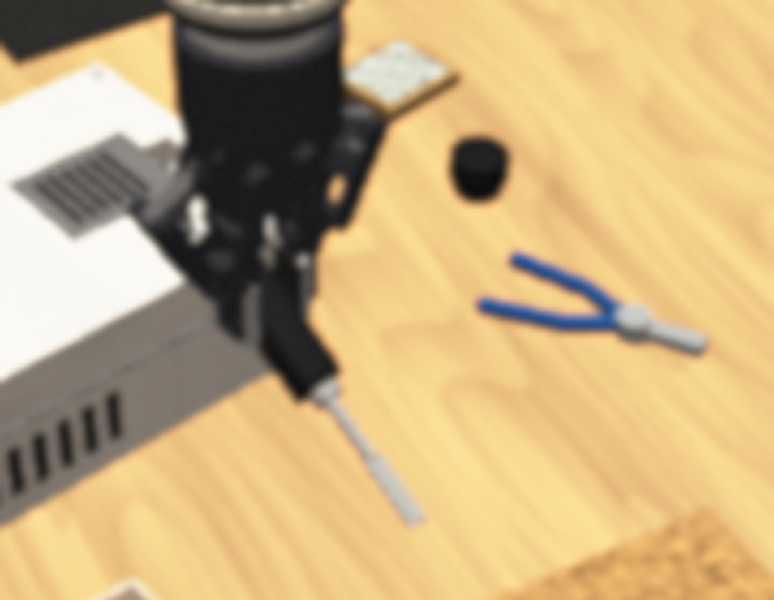

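The blade now droops, with the tip at pixel (317,321), which fits about 25°. Pivoting in the grip works. I'll measure it more precisely from depth.

```bash
cat >> h.py <<'E'
def shank(g, box, save=None):
    """bright steel pixels in box (u0,v0,u1,v1) -> 3d points, line fit"""
    u0,v0,u1,v1=box; im=g["image"]; hsv=cv2.cvtColor(im,cv2.COLOR_BGR2HSV); C=cloud(g)
    m=np.zeros(im.shape[:2],bool); m[v0:v1,u0:u1]=True
    m&=(hsv[...,1]<45)&(hsv[...,2]>90)
    return m,C
E
python3 - <<'E'
from h import *
g=cam("scene"); m,C=shank(g,(290,285,325,326))
n,l,stt,ce=cv2.connectedComponentsWithStats(m.astype(np.uint8)); k=1+np.argmax(stt[1:,4]); mm=l==k
v,u=np.nonzero(mm); print(stt[k], u.min(),u.max(),v.min(),v.max())
P=C[mm]; 
o,R,a=st(); d=np.radians(a-90); h=np.array([np.cos(d),np.sin(d),0]); nn=np.array([-h[1],h[0],0])
q=P-(o["tool_pos"]+[0,0,.0274]); X=q@h;Y=q@nn;Z=q[:,2]
ok=(abs(Y)<.012); print("n",ok.sum(),"Y med",np.median(Y[ok]))
for lo in np.arange(.04,.13,.01):
    s=ok&(X>lo)&(X<lo+.01)
    if s.sum(): print("%.3f"%lo,s.sum(),"Y %.4f Z %.4f"%(np.median(Y[s]),np.median(Z[s])))
pf=np.polyfit(X[ok&(X>.05)],Z[ok&(X>.05)],1); print(pf,np.degrees(np.arctan(pf[0])), "Xmax",X[ok].max())
E
```

```text
[292 288  26  34 120] 292 317 288 321
n 120 Y med -0.002029985225496457
0.040 24 Y -0.0029 Z -0.0138
0.050 13 Y -0.0024 Z -0.0206
0.060 10 Y -0.0021 Z -0.0259
0.070 9 Y -0.0027 Z -0.0303
0.080 17 Y -0.0018 Z -0.0364
0.090 21 Y -0.0013 Z -0.0405
0.100 20 Y -0.0014 Z -0.0453
0.110 6 Y -0.0019 Z -0.0463
[-0.50633594  0.00766729] -26.854732412439024 Xmax 0.11343598970186547
```

Request:
send_rows --increments '[{"translation":[0.3,0,0],"yaw":0,"hand":0},{"translation":[0.3,0,0],"yaw":0,"hand":0},{"translation":[0.1,0,0],"yaw":0,"hand":0},{"translation":[0,0,0],"yaw":0,"hand":0},{"translation":[-1.5,0,0],"yaw":0,"hand":0},{"translation":[-2.5,0,0],"yaw":0,"hand":0},{"translation":[-2.5,0,0],"yaw":0,"hand":0},{"translation":[-1.5,0,0],"yaw":0,"hand":0}]'

```text
clock: 10.18
tool_pos: [0.5926, 0.0849, 0.1378]
ee_rot: [[-0.006, -0.976, -0.217], [0.004, -0.217, 0.976], [-1.0, 0.005, 0.005]]
ft_force: [0.1, 0.1, -0.8]
opening: 0.0232
```

```bash
cat >> h.py <<'E'
def fit(g,box,up=.0274):
    m,C=shank(g,box); n,l,stt,ce=cv2.connectedComponentsWithStats(m.astype(np.uint8)); k=1+np.argmax(stt[1:,4]); mm=l==k
    v,u=np.nonzero(mm); print("comp",stt[k])
    o,R,a=st(); d=np.radians(a-90); h=np.array([np.cos(d),np.sin(d),0]); nn=np.array([-h[1],h[0],0])
    q=C[mm]-(o["tool_pos"]+[0,0,up]); X=q@h;Y=q@nn;Z=q[:,2]; ok=abs(Y)<.012
    s=ok&(X>.05); pf=np.polyfit(X[s],Z[s],1); print(pf,"tilt",np.degrees(np.arctan(-pf[0])),"Xmax",X[ok].max(),np.sort(X[ok])[-5:].round(4),"Y",np.median(Y[ok]),"zmin",np.sort(Z[ok])[:5].round(4))
E
python3 - <<'E'
from h import *
g=cam("scene"); rep()
for th in (20,30): print(th,proj(g,sd_tip(th,.124,.032)[1]))
p=proj(g,sd_tip(28)[1])[0].astype(int); fit(g,(p[0]-35,p[1]-45,p[0]+12,p[1]+12))
cv2.imwrite("pics/s11.png",cv2.resize(g["image"][150:340,200:400],None,fx=3,fy=3,interpolation=cv2.INTER_CUBIC))
E
```

```text
t10.23 pos [0.5936 0.085  0.14  ] yang -167.47 tilt 0.29 F [-0.02 -1.33  2.16] T [-0.04  0.02 -0.  ] open 0.0233 q [ 2.000e-01  2.400e+01  1.000e-01  6.620e+01  2.000e-01 -1.023e+02]
20 [[320.42452503 289.56825449]]
30 [[316.9655468 294.5365597]]
comp [282 258   8  27 157]Traceback (most recent call last):
  File "<stdin>", line 4, in <module>
  File "h.py", line 46, in fit
    s=ok&(X>.05); pf=np.polyfit(X[s],Z[s],1); print(pf,"tilt",np.degrees(np.arctan(-pf[0])),"Xmax",X[ok].max(),np.sort(X[ok])[-5:].round(4),"Y",np.median(Y[ok]),"zmin",np.sort(Z[ok])[:5].round(4))
                     ~~~~~~~~~~^^^^^^^^^^^^^
    raise TypeError("expected non-empty vector for x")
TypeError: expected non-empty vector for x
```

```bash
cat >> h.py <<'E'
def fit(g,up=.0274,zlo=-.09,zhi=.02,w=.007,x0=.055):
    C=cloud(g); hsv=cv2.cvtColor(g["image"],cv2.COLOR_BGR2HSV)
    o,R,a=st(); d=np.radians(a-90); h=np.array([np.cos(d),np.sin(d),0]); nn=np.array([-h[1],h[0],0])
    q=C-(o["tool_pos"]+[0,0,up]); X=q@h;Y=q@nn;Z=q[...,2]; ok=(abs(Y)<w)&(Z>zlo)&(Z<zhi)&(X>x0)&(X<.14)&(g["depth"]>0)&(hsv[...,1]<60)
    n,l,stt,ce=cv2.connectedComponentsWithStats(ok.astype(np.uint8)); k=1+np.argmax(stt[1:,4]); s=l==k
    v,u=np.nonzero(s); pf=np.polyfit(X[s],Z[s],1); i=np.argsort(X[s])[-4:]
    print("comp",stt[k],"line",pf.round(4),"tilt %.1f"%np.degrees(np.arctan(-pf[0])),"tip X",X[s][i].round(4),"Z",Z[s][i].round(4),"Y %.4f"%np.median(Y[s]),"px",u[i],v[i])
E
python3 - <<'E'
from h import *
g=cam("scene"); rep(); fit(g)
cv2.imwrite("pics/s11.png",cv2.resize(g["image"][150:340,200:400],None,fx=3,fy=3,interpolation=cv2.INTER_CUBIC))
E
```

```text
t10.28 pos [0.5936 0.085  0.1381] yang -167.47 tilt 0.30 F [ 0.55  0.2  -0.56] T [0.01 0.01 0.  ] open 0.0234 q [ 2.000e-01  2.410e+01 -1.000e-01  6.600e+01  2.000e-01 -1.023e+02]
comp [299 270  18  26  99] line [-0.6405  0.0069] tilt 32.6 tip X [0.102  0.1021 0.103  0.1044] Z [-0.0552 -0.0588 -0.0592 -0.059 ] Y -0.0015 px [315 314 315 316] [293 295 295 295]
```

View pics/s11.png

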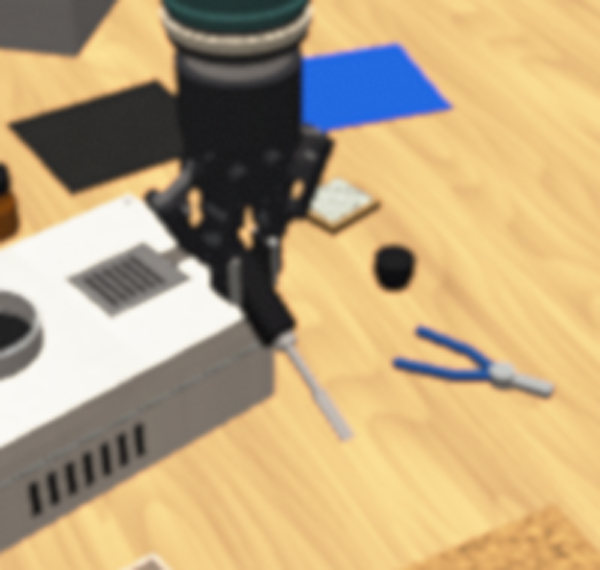

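Tilt is about 32°, with the tip 104 mm ahead of and 33 mm below the reported TCP. Next I raise it, swing it round to face the notch, and approach a standoff in front of the rim.

Run:
```python
from h import *
def W(x,y,z): return np.r_[c0+x*e0+y*n0,z]
print(W(-.2245,.0015,.1455)); plan(W(-.23,.0015,.175),103.76,16)
```

```text
[ 0.46628645 -0.07752915  0.1455    ]
[-0.23,1.03,-0.82] yaw 5.55
[-0.23,0.95,-0.92] yaw 5.55
[-0.23,0.85,-1.00] yaw 5.55
[-0.23,0.75,-1.08] yaw 5.55
[-0.23,0.65,-1.15] yaw 5.55
[-0.23,0.53,-1.21] yaw 5.55
[-0.23,0.41,-1.25] yaw 5.55
[-0.23,0.29,-1.29] yaw 5.55
[-0.23,0.16,-1.31] yaw 5.55
[-0.23,0.04,-1.32] yaw 5.55
[-0.23,-0.09,-1.31] yaw 5.55
[-0.23,-0.22,-1.30] yaw 5.55
[-0.23,-0.34,-1.27] yaw 5.55
[-0.23,-0.46,-1.23] yaw 5.55
[-0.23,-0.58,-1.18] yaw 5.55
[-0.23,-0.69,-1.12] yaw 5.55
d [-0.1326 -0.1638  0.0369] da -88.76963866669507
```

Request:
send_rows --increments '[{"translation":[-0.5,1.0,-0.8],"yaw":5.6,"hand":0},{"translation":[-0.5,0.95,-0.9],"yaw":5.6,"hand":0},{"translation":[-0.5,0.85,-1.0],"yaw":5.6,"hand":0},{"translation":[-0.5,0.75,-1.1],"yaw":5.6,"hand":0},{"translation":[-0.5,0.65,-1.15],"yaw":5.6,"hand":0},{"translation":[-0.4,0.55,-1.2],"yaw":5.6,"hand":0},{"translation":[-0.3,0.4,-1.25],"yaw":5.6,"hand":0},{"translation":[-0.3,0.3,-1.3],"yaw":5.6,"hand":0}]'

```text
clock: 10.95
tool_pos: [0.5219, 0.003, 0.1651]
ee_rot: [[-0.012, -0.829, 0.56], [0.006, 0.56, 0.829], [-1.0, 0.014, -0.002]]
ft_force: [-0.0, -0.9, -0.8]
opening: 0.0231
```

Run:
```python
from h import *
def W(x,y,z): return np.r_[c0+x*e0+y*n0,z]
rep(); plan(W(-.23,.0015,.165),103.76,8)
```

```text
t10.95 pos [0.5219 0.003  0.1651] yang 145.97 tilt 0.79 F [-0.03 -0.86 -0.79] T [0.02 0.02 0.01] open 0.0231 q [ -8.7  16.3  -7.9  66.5   0.2 -64.7]
[0.00,0.06,-1.27] yaw 5.28
[0.00,-0.06,-1.27] yaw 5.28
[0.00,-0.18,-1.26] yaw 5.28
[0.00,-0.29,-1.24] yaw 5.28
[0.00,-0.40,-1.21] yaw 5.28
[0.00,-0.51,-1.17] yaw 5.28
[0.00,-0.62,-1.12] yaw 5.28
[0.00,-0.72,-1.05] yaw 5.28
d [-0.061  -0.0819 -0.0001] da -42.21491950886764
```

Request:
send_rows --increments '[{"translation":[0,0.05,-1.3],"yaw":5.4,"hand":0},{"translation":[0,-0.05,-1.3],"yaw":5.4,"hand":0},{"translation":[0,-0.2,-1.25],"yaw":5.4,"hand":0},{"translation":[0,-0.3,-1.25],"yaw":5.4,"hand":0},{"translation":[0,-0.4,-1.2],"yaw":5.4,"hand":0},{"translation":[0,-0.5,-1.2],"yaw":5.4,"hand":0},{"translation":[0,-0.5,-0.8],"yaw":4.5,"hand":0},{"translation":[0,0,0],"yaw":0,"hand":0}]'

```text
clock: 11.62
tool_pos: [0.462, -0.0689, 0.1572]
ee_rot: [[-0.022, -0.288, 0.957], [0.008, 0.958, 0.288], [-1.0, 0.014, -0.018]]
ft_force: [-0.7, -0.2, -0.6]
opening: 0.0233
```

Run:
```python
from h import *
def W(x,y,z): return np.r_[c0+x*e0+y*n0,z]
rep(); print(ext(observe()["tool_pos"])); plan(W(-.2245,.0015,.1455),103.76,1)
g=cam("scene"); fit(g)
cv2.imwrite("pics/s12.png",cv2.resize(g["image"][150:350,170:370],None,fx=3,fy=3,interpolation=cv2.INTER_CUBIC))
t=cam("top");cv2.imwrite("pics/t12.png",cv2.resize(t["image"][130:270,265:405],None,fx=4,fy=4,interpolation=cv2.INTER_CUBIC))
```

```text
t11.62 pos [ 0.462  -0.0689  0.1572] yang 106.72 tilt 1.34 F [-0.7  -0.15 -0.55] T [ 0.04 -0.08 -0.  ] open 0.0233 q [-18.5  11.8 -15.6  64.    0.1 -35.3]
[-0.22660541  0.01085182]
[1.17,-0.94,0.16] yaw 2.96
d [ 0.0043 -0.0086 -0.0117] da -2.9566806163038564
comp [273 206  17  21  66] line [-0.669   0.0049] tilt 33.8 tip X [0.1001 0.1005 0.1016 0.1021] Z [-0.0638 -0.0614 -0.063  -0.0643] Y 0.0014 px [273 274 274 273] [225 225 226 226]
```

View pics/s12.png

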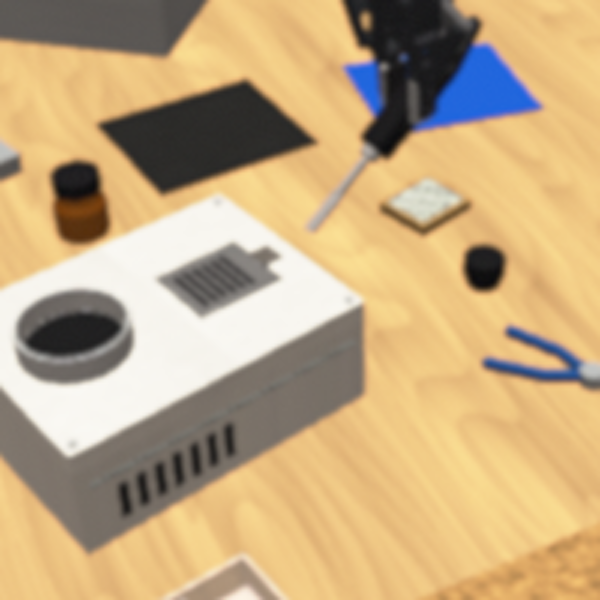

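View pics/t12.png

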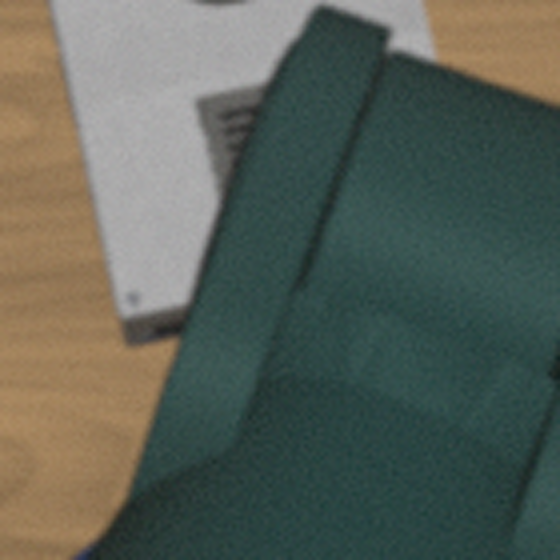

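Tip at pixel (274,226), tilt about 33-34°, heading towards the notch at about (258,236). I'll zoom in on the notch so the tip and rim are located in the same camera.

Run:
```python
from h import *
g=cam("scene"); im=g["image"].copy()
B=(215,205,295,265)
def W(x,y,z): return np.r_[c0+x*e0+y*n0,z]
z=cv2.resize(im[B[1]:B[3],B[0]:B[2]],None,fx=10,fy=10,interpolation=cv2.INTER_CUBIC)
for P,col in [(W(-.108,.011,.1),(0,0,255)),(W(-.108,-.011,.1),(0,0,255)),(W(-.091,.011,.1),(0,255,0)),(W(-.091,-.011,.1),(0,255,0)),(W(-.091,.03,.1),(255,0,0)),(W(-.091,-.03,.1),(255,0,0)),(W(-.021,.03,.1),(255,0,0)),(W(-.021,-.03,.1),(255,0,0)),(W(-.12,.09,.1),(0,255,255)),(W(-.12,-.09,.1),(0,255,255))]:
    p=(proj(g,P)[0]-[B[0],B[1]]+.5)*10; cv2.circle(z,tuple(p.astype(int)),4,col,-1)
cv2.imwrite("pics/s13.png",z)
```

```text
(no output)
```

View pics/s13.png

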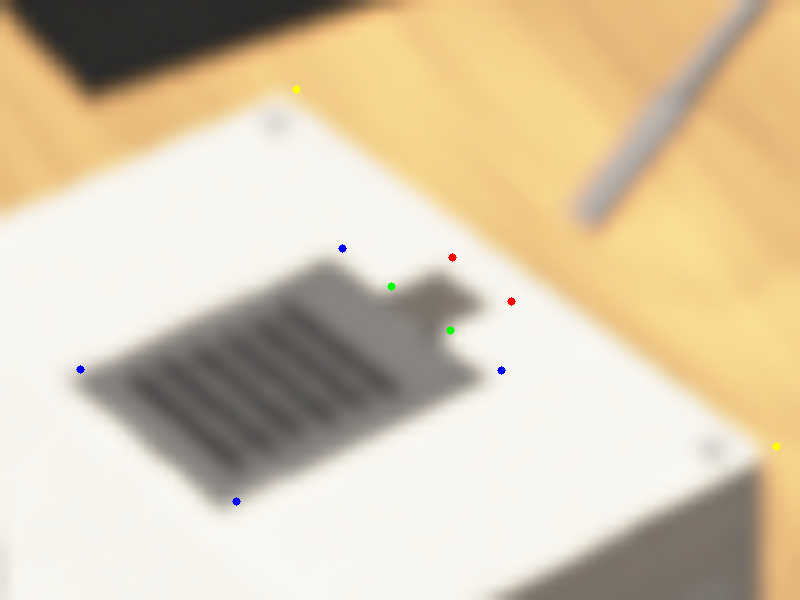

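Run:
```python
from h import *
g=cam("scene")
B=(215,205)
obs=[((435,270),(-.108,-.011)),((487,303),(-.108,.011)),((325,258),(-.091,-.03)),((485,380),(-.091,.03)),((75,383),(-.021,-.03)),((222,508),(-.021,.03)),((285,92),(-.12,-.09)),((762,452),(-.12,.09))]
A=[];M=[]
for p,m in obs:
    w=ray(g,p[0]/10-.5+B[0],p[1]/10-.5+B[1],.1); A.append(w[:2]);M.append(m); print(m,w.round(4),"ext",ext(w).round(4), )
A=np.array(A);M=np.array(M);c=A.mean(0);mm=M.mean(0);U,S,Vt=np.linalg.svd((M-mm).T@(A-c));R=Vt.T@U.T;t=c-R@mm
print("centre",t,"yaw",np.degrees(np.arctan2(R[1,0],R[0,0])),"res",((M@R.T+t)-A).round(4).tolist())
# tip by ray/depth
C=cloud(g)
for p in [(585,215),(600,205),(620,180),(640,145)]:
    u,v=p[0]/10-.5+B[0],p[1]/10-.5+B[1]; print(dep(g,u,v).round(4))
```

```text
(-0.108, -0.011) [ 0.5879 -0.0593  0.1   ] ext [-0.102  -0.0097]
(-0.108, 0.011) [ 0.5823 -0.0425  0.1   ] ext [-0.1035  0.008 ]
(-0.091, -0.03) [ 0.6084 -0.0747  0.1   ] ext [-0.0858 -0.0296]
(-0.091, 0.03) [ 0.5938 -0.0165  0.1   ] ext [-0.0862  0.0304]
(-0.021, -0.03) [ 0.6741 -0.0558  0.1   ] ext [-0.0175 -0.0268]
(-0.021, 0.03) [ 6.606e-01 -6.000e-04  1.000e-01] ext [-0.0174  0.03  ]
(-0.12, -0.09) [ 0.5923 -0.1419  0.1   ] ext [-0.1174 -0.091 ]
(-0.12, 0.09) [0.5505 0.0337 0.1   ] ext [-0.1163  0.0895]
centre [ 0.68865995 -0.02391801] yaw 14.157217561430691 res [[-0.0013, -0.0017], [-0.0011, 0.0028], [-0.0007, -0.0005], [-0.0007, -0.0005], [0.0015, -0.0024], [0.0003, 0.0006], [0.002, 0.0014], [-0.0002, 0.0003]]
[ 0.5605 -0.0357  0.1217]
[ 0.5578 -0.0332  0.1251]
[ 0.551  -0.0373  0.1272]
[ 0.5446 -0.0402  0.1329]
```

Both views agree on the extractor to within about 4 mm. The scene view gives centre (0.6887,-0.0239) and yaw 14.2°, and I'll blend it towards that since the tip is seen in the same camera. Next I move to a standoff along the blade axis.

```bash
cat >> h.py <<'E'
c0=np.array([.6875,-.0243]); ya=np.radians(14.0); e0=np.array([np.cos(ya),np.sin(ya)]); n0=np.array([-np.sin(ya),np.cos(ya)])
def W(x,y,z): return np.r_[c0+x*e0+y*n0,z]
from scipy.spatial.transform import Rotation as Ro
def plan(pos,yang,n):
    o,R,a=st(); d=np.array(pos)-o["tool_pos"]; da=(yang-a+180)%360-180
    for i in range(n):
        Ri=R@Ro.from_euler("x",-da*i/n,degrees=True).as_matrix(); print((d/n*100@Ri).round(2),"yaw %.2f"%(-da/n))
    print("d",d.round(4))
E
python3 - <<'E'
from h import *
rep(); plan(W(-.2185,-.0014,.1465),104,4)
E
```

```text
t11.82 pos [ 0.4634 -0.0678  0.1578] yang 107.18 tilt 1.28 F [ 0.2   0.55 -0.6 ] T [ 0.   -0.01  0.  ] open 0.0237 q [-18.4  11.8 -15.4  64.1   0.1 -35.5]
[ 0.27 -0.35  0.22] yaw 0.79
[ 0.27 -0.35  0.23] yaw 0.79
[ 0.27 -0.34  0.23] yaw 0.79
[ 0.27 -0.34  0.24] yaw 0.79
d [ 0.0124 -0.0107 -0.0113]
```

Request:
send_rows --increments '[{"translation":[0.25,-0.35,0.2],"yaw":0.8,"hand":0},{"translation":[0.25,-0.35,0.2],"yaw":0.8,"hand":0},{"translation":[0.25,-0.35,0.2],"yaw":0.8,"hand":0},{"translation":[0.2,-0.25,0.2],"yaw":0.6,"hand":0},{"translation":[0.1,-0.1,0.1],"yaw":0.2,"hand":0},{"translation":[0,0,0],"yaw":0,"hand":0},{"translation":[0,0,0],"yaw":0,"hand":0},{"translation":[0,0,0],"yaw":0,"hand":0}]'

```text
clock: 12.48
tool_pos: [0.4785, -0.0785, 0.1447]
ee_rot: [[-0.021, -0.243, 0.97], [0.009, 0.97, 0.243], [-1.0, 0.014, -0.019]]
ft_force: [-0.4, 0.4, -1.3]
opening: 0.023
```

Run:
```python
from h import *
g=cam("scene"); im=g["image"]; rep(); fit(g); plan(W(-.2185,-.0014,.1465),104,1); print(ext(observe()["tool_pos"]))
cv2.imwrite("pics/s14.png",cv2.resize(im[195:265,215:305],(774,602),interpolation=cv2.INTER_CUBIC))
```

```text
t12.53 pos [ 0.4785 -0.0785  0.1447] yang 104.05 tilt 1.31 F [ 0.06 -0.06 -0.82] T [ 0.    0.   -0.01] open 0.0237 q [-19.   13.9 -14.7  62.7   0.1 -33.1]
comp [259 209  22  29  99] line [-0.868   0.0196] tilt 41.0 tip X [0.1093 0.1095 0.1101 0.1103] Z [-0.0793 -0.0769 -0.0746 -0.0788] Y 0.0025 px [259 260 262 260] [234 234 235 235]
[-0.17  0.07 -0.26] yaw 0.05
d [-0.0026 -0.      0.0018]
[-0.2159257 -0.0020248]
```

View pics/s14.png

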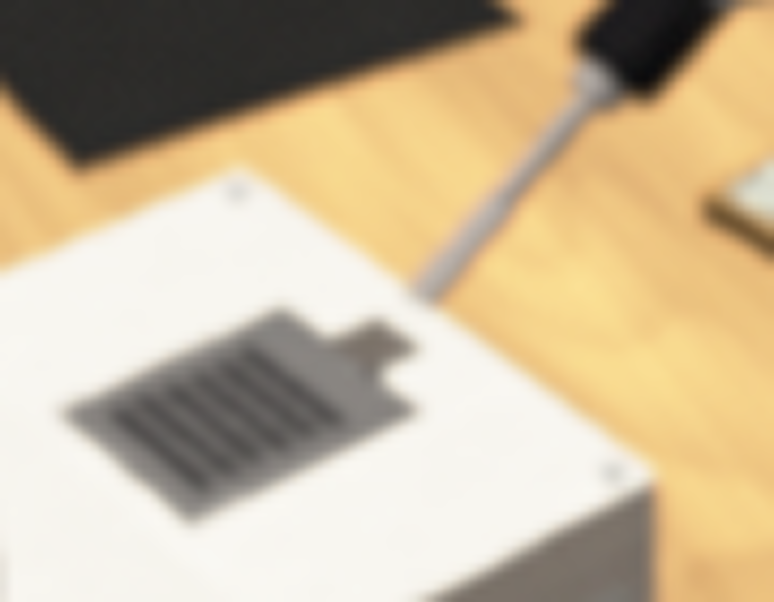

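```bash
cat >> h.py <<'E'
def tipm(X=.103,Y=.0014,Zc=-.038):
    o,R,a=st(); d=np.radians(a-90); h=np.array([np.cos(d),np.sin(d),0]); nn=np.array([-h[1],h[0],0]); return o["tool_pos"]+X*h+Y*nn+[0,0,Zc]
E
python3 - <<'E'
from h import *
g=cam("scene"); T=tipm(); print(T,ext(T),proj(g,T))
for P in [W(-.108,.011,.1),W(-.108,-.011,.1)]: print(proj(g,P))
C=cloud(g); o,R,a=st()
for u,v in [(264,229),(265,228),(267,226),(270,222),(274,217),(278,211)]: print(u,v,dep(g,u,v).round(4), ext(dep(g,u,v)).round(4))
E
```

```text
[ 0.57802639 -0.05211841  0.10680106] [-0.11295166 -0.00050802] [[263.12785845 229.59283017]]
[[264.60346813 235.17594683]]
[[258.7360325  230.78249302]]
264 229 [ 0.577  -0.0491  0.1101] [-0.1132  0.0027]
265 228 [ 0.5741 -0.05    0.1114] [-0.1162  0.0025]
267 226 [ 0.5702 -0.047   0.1176] [-0.1193  0.0063]
270 222 [ 0.5586 -0.0567  0.1188] [-0.1329 -0.0003]
274 217 [ 0.5473 -0.0593  0.1274] [-0.1445  0.    ]
278 211 [ 0.5359 -0.0616  0.139 ] [-0.1561  0.0005]
```

The predicted tip (263,230) matches the observed tip (264,229.5), just above the front rail. Now I insert slowly along the blade axis, in two stages with a force check between.

Request:
send_rows --increments '[{"translation":[0.2,-0.02,0.3],"yaw":0,"hand":0},{"translation":[0.2,-0.02,0.3],"yaw":0,"hand":0},{"translation":[0.2,-0.02,0.3],"yaw":0,"hand":0},{"translation":[0.2,-0.02,0.3],"yaw":0,"hand":0},{"translation":[0.2,-0.02,0.3],"yaw":0,"hand":0},{"translation":[0.1,0,0.1],"yaw":0,"hand":0},{"translation":[0,0,0],"yaw":0,"hand":0},{"translation":[0,0,0],"yaw":0,"hand":0}]'

```text
clock: 13.25
tool_pos: [0.4959, -0.0749, 0.1323]
ee_rot: [[-0.021, -0.243, 0.97], [0.009, 0.97, 0.244], [-1.0, 0.013, -0.018]]
ft_force: [-1.0, 0.6, -0.7]
opening: 0.0235
```

Run:
```python
from h import *
g=cam("scene"); im=g["image"]; rep(); T=tipm(); print("tip",ext(T).round(4),T[2].round(4),proj(g,T))
cv2.imwrite("pics/s15.png",cv2.resize(im[195:265,215:305],(774,602),interpolation=cv2.INTER_CUBIC))
```

```text
t13.30 pos [ 0.4958 -0.0749  0.1323] yang 104.08 tilt 1.29 F [ 0.13  0.59 -0.8 ] T [-0.03  0.02 -0.02] open 0.0234 q [-18.   15.8 -14.   61.5   0.1 -32.1]
tip [-0.0953 -0.0012] 0.0943 [[256.91972382 236.94862324]]
```

View pics/s15.png

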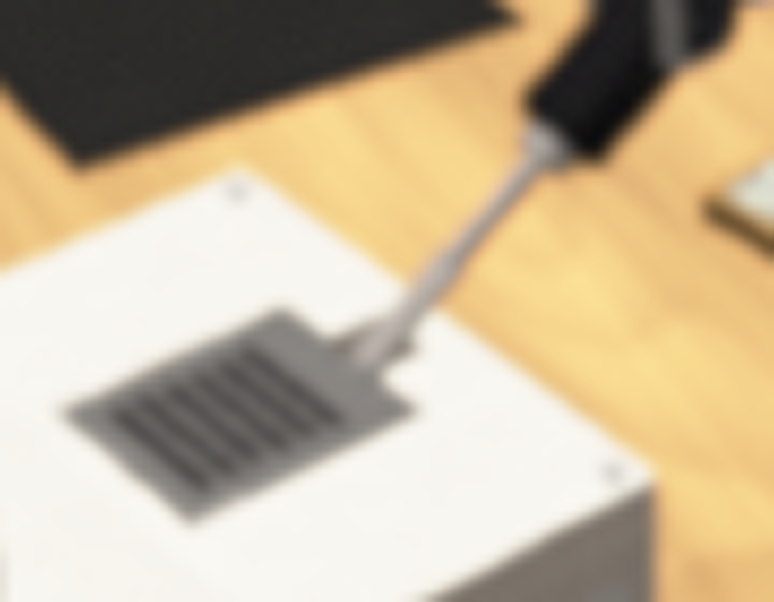

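The blade is in the notch, its tip at pixel (258,237) against (257,237) predicted, with no contact force. I'll push on another 12 mm along the axis so it goes under the cover edge.

Request:
send_rows --increments '[{"translation":[0.18,0.02,0.3],"yaw":0,"hand":0},{"translation":[0.18,0.02,0.3],"yaw":0,"hand":0},{"translation":[0.18,0,0.3],"yaw":0,"hand":0},{"translation":[0.15,0,0.25],"yaw":0,"hand":0},{"translation":[0,0,0],"yaw":0,"hand":0},{"translation":[0,0,0],"yaw":0,"hand":0},{"translation":[0,0,0],"yaw":0,"hand":0},{"translation":[0,0,0],"yaw":0,"hand":0}]'

```text
clock: 13.97
tool_pos: [0.5079, -0.0713, 0.1246]
ee_rot: [[-0.021, -0.243, 0.97], [0.009, 0.97, 0.243], [-1.0, 0.013, -0.018]]
ft_force: [1.2, -0.4, -0.9]
opening: 0.0237
```

Run:
```python
from h import *
g=cam("scene"); im=g["image"]; rep(); T=tipm(); print("tip",ext(T).round(4),T[2].round(4),proj(g,T))
fit(g)
cv2.imwrite("pics/s16.png",cv2.resize(im[195:265,215:305],(774,602),interpolation=cv2.INTER_CUBIC))
```

```text
t14.02 pos [ 0.5079 -0.0713  0.1246] yang 104.07 tilt 1.28 F [-0.39  0.53 -1.47] T [ 0.01 -0.    0.05] open 0.0231 q [-17.2  17.2 -13.3  60.8   0.1 -31.3]
tip [-0.0827 -0.0006] 0.0866 [[252.72234883 242.01111229]]
comp [237 223  33  23 144] line [-0.1359 -0.0378] tilt 7.7 tip X [0.1382 0.1388 0.1391 0.1397] Z [-0.0508 -0.0528 -0.0543 -0.0546] Y 0.0013 px [239 239 237 239] [243 244 243 245]
```

View pics/s16.png

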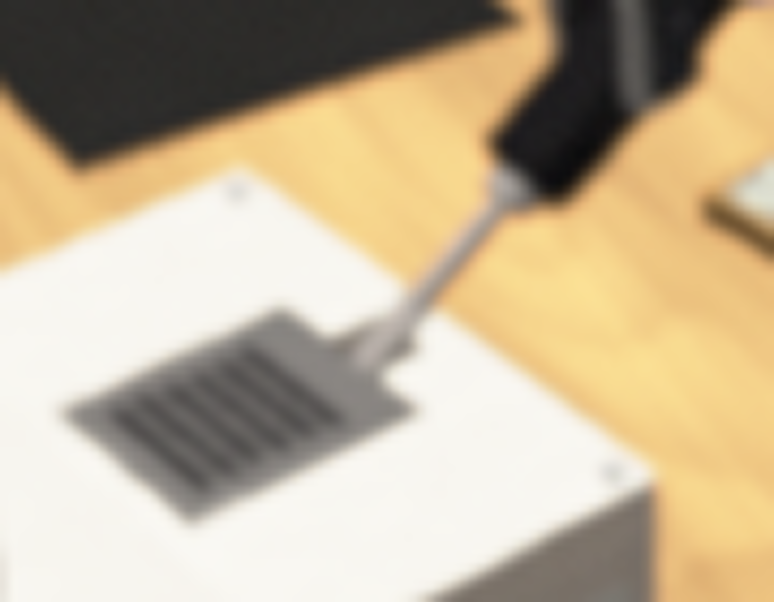

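The blade tip is now hidden under the cover edge and no contact forces show. Next I pry gently, bringing the handle down along an arc about the rim.

Request:
send_rows --force 30 --increments '[{"translation":[0.34,0,-0.23],"yaw":0,"hand":0},{"translation":[0.35,0,-0.22],"yaw":0,"hand":0},{"translation":[0.36,0,-0.2],"yaw":0,"hand":0},{"translation":[0.37,0,-0.19],"yaw":0,"hand":0},{"translation":[0.38,0,-0.17],"yaw":0,"hand":0},{"translation":[0.39,0,-0.15],"yaw":0,"hand":0},{"translation":[0.4,0,-0.13],"yaw":0,"hand":0},{"translation":[0,0,0],"yaw":0,"hand":0}]'

```text
clock: 14.68
tool_pos: [0.4942, -0.0749, 0.0975]
ee_rot: [[-0.017, -0.243, 0.97], [0.008, 0.97, 0.243], [-1.0, 0.012, -0.015]]
ft_force: [0.6, -0.2, 3.8]
opening: 0.0233
```

Run:
```python
from h import *
g=cam("scene"); im=g["image"]; rep(); print(ext(observe()["tool_pos"]))
cv2.imwrite("pics/s17.png",cv2.resize(im[195:265,215:305],(774,602),interpolation=cv2.INTER_CUBIC))
```

```text
t14.73 pos [ 0.4943 -0.0749  0.0978] yang 104.06 tilt 1.08 F [-0.51  0.06  1.9 ] T [ 0.02 -0.1  -0.02] open 0.0233 q [-18.   17.  -18.1  56.    0.1 -32.1]
[-0.19970075 -0.00237471]
```

View pics/s17.png

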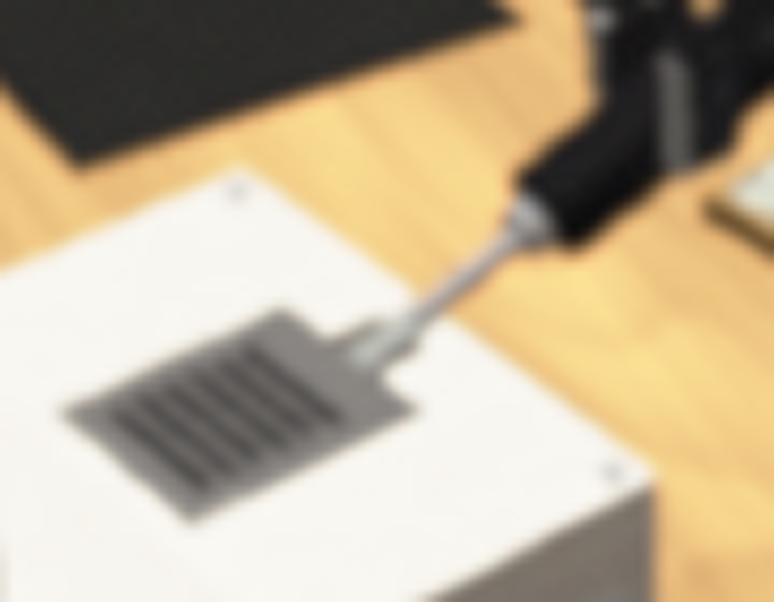

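Request:
send_rows --increments '[{"translation":[0.4,0,-0.1],"yaw":0,"hand":0},{"translation":[0.4,0,-0.09],"yaw":0,"hand":0},{"translation":[0.4,0,-0.07],"yaw":0,"hand":0},{"translation":[0.4,0,-0.05],"yaw":0,"hand":0},{"translation":[0,0,0],"yaw":0,"hand":0},{"translation":[0,0,0],"yaw":0,"hand":0},{"translation":[0,0,0],"yaw":0,"hand":0},{"translation":[0,0,0],"yaw":0,"hand":0}]'

```text
clock: 15.4
tool_pos: [0.4899, -0.076, 0.0825]
ee_rot: [[-0.018, -0.243, 0.97], [0.006, 0.97, 0.243], [-1.0, 0.01, -0.016]]
ft_force: [-1.3, 0.3, 4.7]
opening: 0.0231
```

Run:
```python
from h import *
g=cam("scene"); im=g["image"]; rep(); print(ext(observe()["tool_pos"]))
cv2.imwrite("pics/s18.png",cv2.resize(im[195:265,215:305],(774,602),interpolation=cv2.INTER_CUBIC))
```

```text
t15.45 pos [ 0.4899 -0.076   0.0825] yang 104.06 tilt 1.11 F [-1.26 -0.1   3.86] T [ 0.09 -0.03  0.04] open 0.0230 q [-18.2  17.4 -20.2  53.6  -0.  -32.3]
[-0.20423201 -0.00238643]
```

View pics/s18.png

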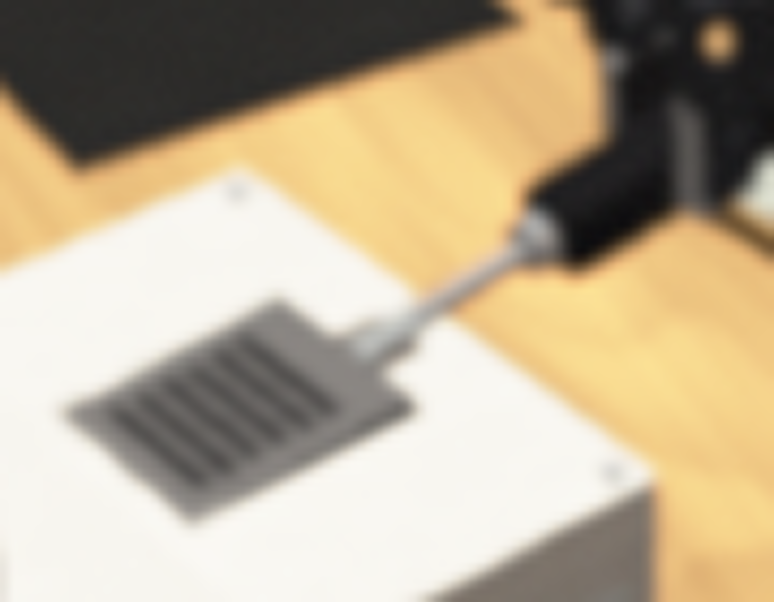

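The cover's front edge is lifting, with its front-left corner standing slightly proud at (400,405), and the wrist force is only 4-5 N. I'll continue.

Request:
send_rows --increments '[{"translation":[0.4,0,-0.04],"yaw":0,"hand":0},{"translation":[0.4,0,-0.02],"yaw":0,"hand":0},{"translation":[0.4,0,0],"yaw":0,"hand":0},{"translation":[0.4,0,0.02],"yaw":0,"hand":0},{"translation":[0,0,0],"yaw":0,"hand":0},{"translation":[0,0,0],"yaw":0,"hand":0},{"translation":[0,0,0],"yaw":0,"hand":0},{"translation":[0,0,0],"yaw":0,"hand":0}]'

```text
clock: 16.12
tool_pos: [0.4888, -0.0762, 0.066]
ee_rot: [[-0.019, -0.243, 0.97], [0.005, 0.97, 0.243], [-1.0, 0.01, -0.017]]
ft_force: [-0.5, 0.1, 2.9]
opening: 0.0232
```

Run:
```python
from h import *
g=cam("scene"); im=g["image"]; rep(); print(ext(observe()["tool_pos"]))
cv2.imwrite("pics/s19.png",cv2.resize(im[195:265,215:305],(774,602),interpolation=cv2.INTER_CUBIC))
```

```text
t16.17 pos [ 0.4888 -0.0762  0.066 ] yang 104.06 tilt 1.15 F [-1.91 -0.07  3.34] T [ 0.01 -0.05  0.04] open 0.0230 q [-18.3  18.2 -21.9  51.1  -0.1 -32.3]
[-0.20536134 -0.00225887]
```

View pics/s19.png

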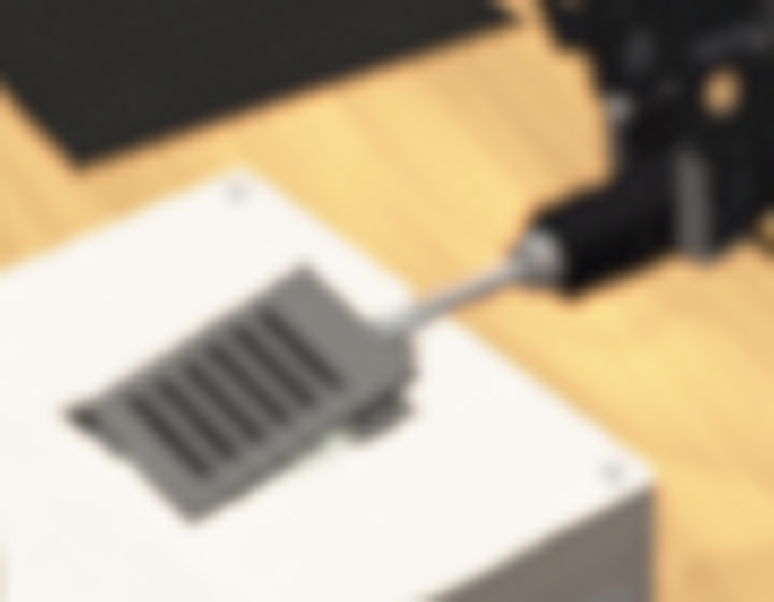

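The cover has sprung up. I'll check its height and pose from depth before withdrawing.

Run:
```python
from h import *
g=cam("scene"); C=cloud(g); hsv=cv2.cvtColor(g["image"],cv2.COLOR_BGR2HSV)
def at(cx,cy): return int(round(215+cx/8.6)),int(round(195+cy/8.6))
for nm,p in dict(fr=(305,270),fl=(405,350),fm=(355,320),mid=(300,345),rl=(190,505),rr=(95,415),rm=(150,455),ml=(330,410)).items():
    u,v=at(*p); w=np.median(C[v-1:v+2,u-1:u+2].reshape(-1,3),0); print(nm,(u,v),ext(w).round(4),w[2].round(4))
```

```text
fr (250, 226) [-0.0925 -0.0199] 0.1152
fl (262, 236) [-0.1061  0.0034] 0.0956
fm (256, 232) [-0.0886  0.0073] 0.1166
mid (250, 235) [-0.073   0.0051] 0.1137
rl (237, 254) [-0.0228  0.0272] 0.1005
rr (226, 243) [-0.0284 -0.0238] 0.0984
rm (232, 248) [-0.0269  0.0026] 0.1006
ml (253, 243) [-0.0626  0.0308] 0.111
```

The front edge stands about 14-16 mm proud and the rear sits at 100 mm, so the cover is sprung and free of the blade, which is only about 3 mm above the rim. I'll withdraw the blade straight back.

Request:
send_rows --increments '[{"translation":[-0.1,0,-0.3],"yaw":0,"hand":0},{"translation":[-0.05,0,-0.6],"yaw":0,"hand":0},{"translation":[0,0,-0.9],"yaw":0,"hand":0},{"translation":[0,0,-1.2],"yaw":0,"hand":0},{"translation":[0,0,-1.5],"yaw":0,"hand":0},{"translation":[0,0,-1.2],"yaw":0,"hand":0},{"translation":[-0.5,0,-0.6],"yaw":0,"hand":0},{"translation":[-1.5,0,0],"yaw":0,"hand":0}]'

```text
clock: 16.88
tool_pos: [0.4193, -0.0915, 0.0865]
ee_rot: [[-0.026, -0.243, 0.97], [0.008, 0.97, 0.244], [-1.0, 0.014, -0.023]]
ft_force: [-0.1, 0.0, -0.9]
opening: 0.0231
```

Run:
```python
from h import *
g=cam("scene"); im=g["image"]; rep(); print(ext(observe()["tool_pos"])); fit(g,zlo=-.03,zhi=.04)
cv2.imwrite("pics/s20.png",cv2.resize(im[165:265,215:345],(780,600),interpolation=cv2.INTER_CUBIC))
C=cloud(g)
```

```text
t16.93 pos [ 0.4211 -0.092   0.0896] yang 104.09 tilt 1.32 F [1.49 0.6  3.72] T [ 0.01 -0.08 -0.04] open 0.0235 q [-23.1  11.3 -27.6  52.3  -0.2 -37.2]
[-0.27490092 -0.00121479]
comp [276 206  25  13  67] line [0.0127 0.0051] tilt -0.7 tip X [0.1215 0.1253 0.1256 0.1275] Z [0.0062 0.0077 0.0089 0.0083] Y 0.0030 px [277 277 276 276] [217 218 217 218]
```

View pics/s20.png

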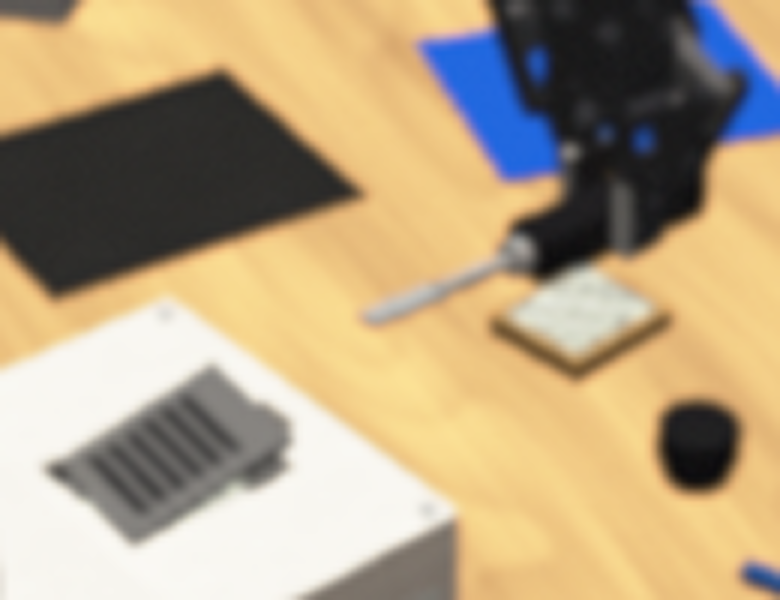

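The screwdriver is withdrawn and level, its shank ending near (370,318), and the cover rests tilted on its catches. Now I carry the screwdriver back to its spot on the cork pad, raised to clear the extractor's corner.

Run:
```python
from h import *
plan([.43,.10,.14],100,8)
```

```text
[-0.62  2.31  0.68] yaw 0.51
[-0.62  2.31  0.66] yaw 0.51
[-0.62  2.32  0.64] yaw 0.51
[-0.62  2.32  0.62] yaw 0.51
[-0.62  2.33  0.6 ] yaw 0.51
[-0.62  2.34  0.58] yaw 0.51
[-0.62  2.34  0.56] yaw 0.51
[-0.62  2.35  0.54] yaw 0.51
d [0.0089 0.192  0.0504]
```

Request:
send_rows --increments '[{"translation":[-1.2,1.5,0.4],"yaw":0.5,"hand":0},{"translation":[-1.2,2.5,0.7],"yaw":0.5,"hand":0},{"translation":[-1.0,2.7,0.7],"yaw":0.5,"hand":0},{"translation":[-0.6,2.7,0.7],"yaw":0.5,"hand":0},{"translation":[-0.4,2.7,0.6],"yaw":0.5,"hand":0},{"translation":[-0.2,2.7,0.6],"yaw":0.5,"hand":0},{"translation":[0,2.7,0.6],"yaw":0.5,"hand":0},{"translation":[0,2.7,0.6],"yaw":0.5,"hand":0}]'

```text
clock: 17.6
tool_pos: [0.4294, 0.1191, 0.1414]
ee_rot: [[-0.014, -0.163, 0.987], [0.005, 0.987, 0.163], [-1.0, 0.007, -0.013]]
ft_force: [0.5, -0.3, -0.9]
opening: 0.0237
```

Run:
```python
from h import *
rep(); plan([.4996,.2669,.06],93.1,8)
```

```text
t17.60 pos [0.4294 0.1191 0.1414] yang 99.39 tilt 0.86 F [ 0.52 -0.32 -0.92] T [-0.01 -0.06 -0.05] open 0.0237 q [  4.8   9.9 -20.6  60.3   0.3  -4.6]
[1.01 1.67 1.18] yaw 0.79
[1.01 1.69 1.16] yaw 0.79
[1.01 1.7  1.13] yaw 0.79
[1.01 1.72 1.11] yaw 0.79
[1.01 1.73 1.09] yaw 0.79
[1.01 1.75 1.06] yaw 0.79
[1.01 1.76 1.04] yaw 0.79
[1.01 1.78 1.01] yaw 0.79
d [ 0.0702  0.1478 -0.0814]
```

Request:
send_rows --increments '[{"translation":[0.9,2.2,1.3],"yaw":1.0,"hand":0},{"translation":[1.0,2.2,1.4],"yaw":1.0,"hand":0},{"translation":[1.0,2.2,1.4],"yaw":1.0,"hand":0},{"translation":[1.0,2.2,1.4],"yaw":1.0,"hand":0},{"translation":[1.0,2.0,1.3],"yaw":1.0,"hand":0},{"translation":[1.0,1.6,1.1],"yaw":0.8,"hand":0},{"translation":[1.0,0.9,0.7],"yaw":0.5,"hand":0},{"translation":[0.5,0,0],"yaw":0,"hand":0}]'

```text
clock: 18.27
tool_pos: [0.5014, 0.2751, 0.0659]
ee_rot: [[-0.006, -0.054, 0.999], [0.008, 0.999, 0.054], [-1.0, 0.008, -0.006]]
ft_force: [-1.2, -1.1, -1.9]
opening: 0.0233
```

Run:
```python
from h import *
rep(); plan([.4996,.2669,.02],93.1,4)
```

```text
t18.27 pos [0.5014 0.2751 0.0659] yang 93.10 tilt 0.57 F [-1.16 -1.14 -1.92] T [0.01 0.02 0.04] open 0.0233 q [ 20.3  24.2 -11.9  54.1   0.5  17.2]
[ 1.15 -0.21 -0.05] yaw 0.00
[ 1.15 -0.21 -0.05] yaw 0.00
[ 1.15 -0.21 -0.05] yaw 0.00
[ 1.15 -0.21 -0.05] yaw 0.00
d [-0.0018 -0.0082 -0.0459]
```

Request:
send_rows --increments '[{"translation":[1.0,-0.3,-0.05],"yaw":0,"hand":0},{"translation":[1.2,-0.3,-0.05],"yaw":0,"hand":0},{"translation":[1.2,-0.2,-0.05],"yaw":0,"hand":0},{"translation":[1.2,0,0],"yaw":0,"hand":0},{"translation":[1.0,0,0],"yaw":0,"hand":0},{"translation":[0.6,0,0],"yaw":0,"hand":0},{"translation":[0.3,0,0],"yaw":0,"hand":0},{"translation":[0,0,0],"yaw":0,"hand":0}]'

```text
clock: 18.93
tool_pos: [0.4979, 0.2641, -0.0021]
ee_rot: [[-0.007, -0.056, 0.998], [0.007, 0.998, 0.057], [-1.0, 0.007, -0.007]]
ft_force: [-0.1, -0.8, -0.7]
opening: 0.0234
```

Run:
```python
from h import *
rep(); g=cam("scene"); fit(g,zlo=-.01,zhi=.03,w=.006)
cv2.imwrite("pics/s21.png",cv2.resize(g["image"][290:410,290:450],(800,600),interpolation=cv2.INTER_CUBIC))
```

```text
t18.93 pos [ 0.4979  0.2641 -0.0021] yang 93.24 tilt 0.56 F [-0.1  -0.76 -0.75] T [-0.04  0.04 -0.02] open 0.0234 q [ 19.4  27.3 -18.9  44.1   0.5  16.1]
comp [311 344  35  19 146] line [0.025  0.0084] tilt -1.4 tip X [0.1252 0.1254 0.1258 0.1269] Z [0.0125 0.0111 0.0102 0.0119] Y 0.0016 px [313 311 312 311] [362 360 362 361]
```

View pics/s21.png

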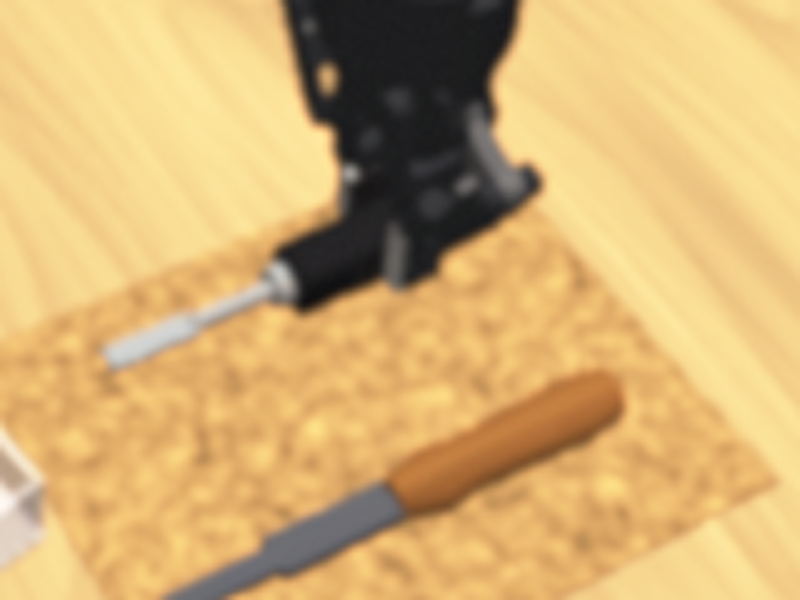

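Request:
send_rows --increments '[{"translation":[0.3,0.1,0],"yaw":0,"hand":0},{"translation":[0.3,0.1,0],"yaw":0,"hand":0},{"translation":[0.3,0,0],"yaw":0,"hand":0},{"translation":[0.2,0,0],"yaw":0,"hand":0},{"translation":[0.15,0,0],"yaw":0,"hand":0},{"translation":[0.1,0,0],"yaw":0,"hand":0},{"translation":[0,0,0],"yaw":0,"hand":0},{"translation":[0,0,0],"yaw":0,"hand":0}]'

```text
clock: 19.65
tool_pos: [0.4991, 0.2669, -0.0146]
ee_rot: [[-0.004, -0.057, 0.998], [0.008, 0.998, 0.057], [-1.0, 0.008, -0.003]]
ft_force: [-0.2, -0.8, -0.5]
opening: 0.0235
```

Run:
```python
from h import *
rep(); g=cam("scene"); fit(g,zlo=-.01,zhi=.03,w=.006)
```

```text
t19.65 pos [ 0.4991  0.2669 -0.0146] yang 93.26 tilt 0.50 F [-0.16 -0.82 -0.54] T [-0.02 -0.03  0.02] open 0.0235 q [ 19.6  28.1 -19.7  42.2   0.5  16.4]
comp [311 350  35  19 147] line [0.0286 0.0088] tilt -1.6 tip X [0.126  0.1269 0.1272 0.1273] Z [0.0126 0.0136 0.0117 0.013 ] Y 0.0017 px [312 311 311 312] [367 366 367 368]
```

Request:
send_rows --increments '[{"translation":[0.15,0,0],"yaw":0,"hand":0},{"translation":[0.05,0,0],"yaw":0,"hand":0},{"translation":[0,0,0],"yaw":0,"hand":0.35},{"translation":[0,0,0],"yaw":0,"hand":0.5},{"translation":[0,0,0],"yaw":0,"hand":0.8},{"translation":[0,0,0],"yaw":0,"hand":0.8},{"translation":[-0.5,0,0],"yaw":0,"hand":0.8},{"translation":[-1.5,0,0],"yaw":0,"hand":0.8}]'

```text
clock: 20.37
tool_pos: [0.4986, 0.2664, 0.0028]
ee_rot: [[-0.005, -0.057, 0.998], [0.007, 0.998, 0.057], [-1.0, 0.008, -0.005]]
ft_force: [0.1, 0.4, 0.0]
opening: 0.0685
```

Run:
```python
from h import *
rep(); g=cam("scene")
cv2.imwrite("pics/s22.png",cv2.resize(g["image"][290:410,290:450],(800,600),interpolation=cv2.INTER_CUBIC))
```

```text
t20.37 pos [0.4986 0.2664 0.0028] yang 93.26 tilt 0.51 F [0.15 0.35 0.01] T [-0.01  0.06 -0.07] open 0.0685 q [ 19.6  27.  -18.3  44.7   0.5  16.3]
```

View pics/s22.png

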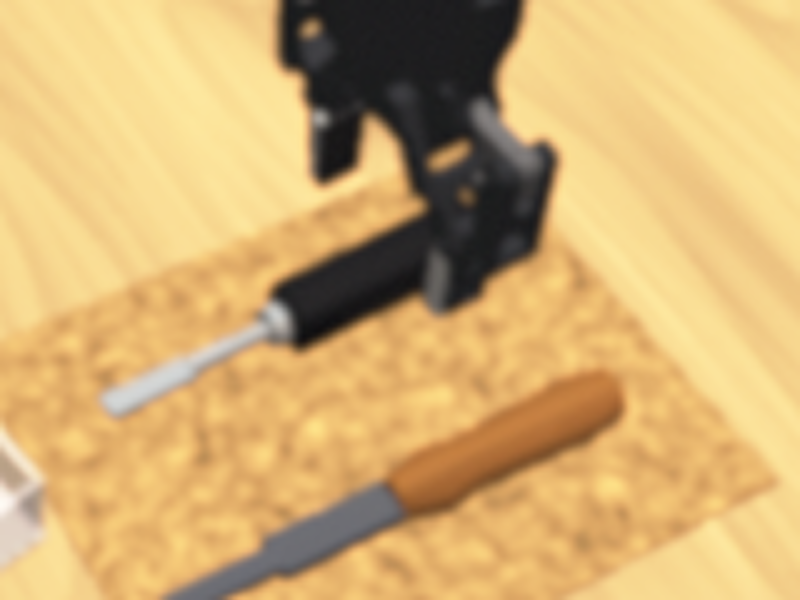

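The screwdriver lies flat on the cork pad beside the file, with its tip near (115,405) in the crop. Next I measure the fingertip retraction at this opening, then refine the cover pose while it's unobstructed.

Run:
```python
from h import *
g=cam("scene"); C=cloud(g); o,R,a=st(); print(o["tool_pos"])
for u,vs in ((375,range(338,356)),(380,range(338,356)),(353,range(312,330))):
    print(u,[(v,)+tuple((C[v,u]*1000).round().astype(int).tolist()) for v in vs])
B=(215,205); cv2.imwrite("pics/s23.png",cv2.resize(g["image"][205:265,215:295],None,fx=10,fy=10,interpolation=cv2.INTER_CUBIC))
t=cam("top"); cv2.imwrite("pics/t23.png",cv2.resize(t["image"][135:220,290:390],None,fx=7,fy=7,interpolation=cv2.INTER_CUBIC))
```

```text
[0.50057641 0.26717097 0.00549721]
375 [(338, 509, 302, 70), (339, 511, 303, 70), (340, 509, 302, 65), (341, 510, 303, 64), (342, 510, 304, 62), (343, 510, 305, 60), (344, 510, 305, 58), (345, 510, 305, 55), (346, 510, 305, 52), (347, 509, 304, 48), (348, 511, 307, 49), (349, 510, 307, 46), (350, 510, 307, 43), (351, 510, 307, 40), (352, 490, 285, 2), (353, 491, 287, 1), (354, 494, 290, 3), (355, 495, 292, 2)]
380 [(338, 509, 315, 84), (339, 509, 315, 81), (340, 510, 316, 80), (341, 505, 311, 69), (342, 506, 313, 69), (343, 506, 313, 67), (344, 505, 312, 62), (345, 505, 313, 61), (346, 507, 315, 61), (347, 506, 314, 57), (348, 505, 315, 54), (349, 504, 313, 49), (350, 506, 316, 50), (351, 506, 317, 48), (352, 482, 290, 2), (353, 483, 292, 3), (354, 483, 293, 0), (355, 485, 295, 1)]
353 [(312, 510, 227, 68), (313, 513, 231, 71), (314, 514, 234, 71), (315, 514, 234, 69), (316, 515, 235, 67), (317, 515, 235, 65), (318, 514, 234, 61), (319, 515, 236, 60), (320, 514, 235, 55), (321, 513, 234, 51), (322, 513, 234, 49), (323, 514, 236, 49), (324, 513, 234, 43), (325, 512, 233, 39), (326, 512, 235, 38), (327, 493, 208, -1), (328, 495, 211, -1), (329, 496, 213, -1)]
```

View pics/s23.png

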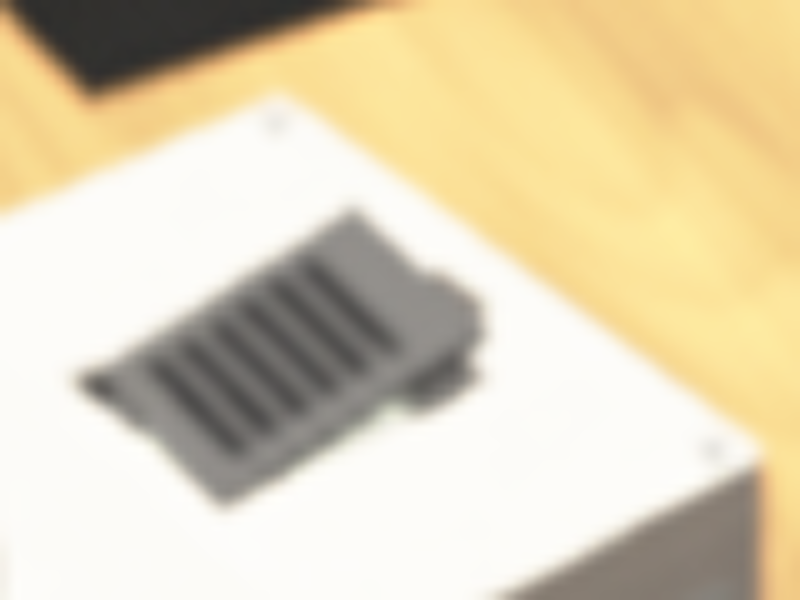

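View pics/t23.png

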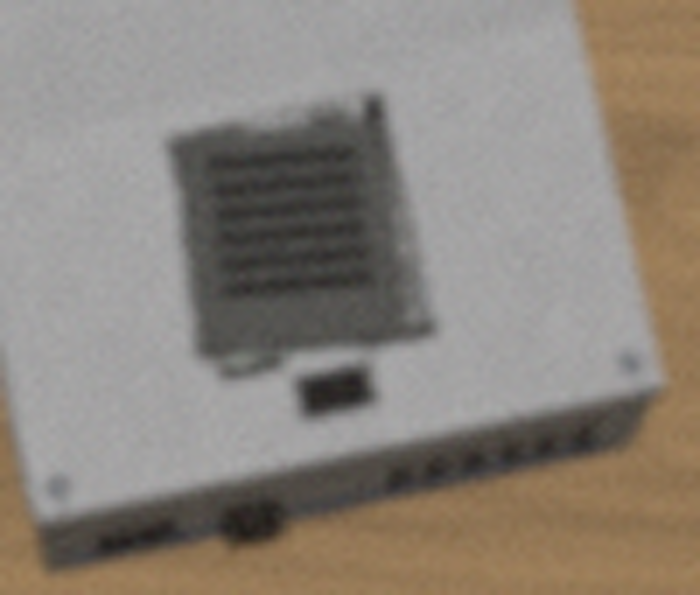

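The scene view shows the cover tilted with its front up, spanning (352,208) to about (470,345) along the front and (225,505) at the rear left. In the top view its front edge runs (203,353) to (430,325), which looks slightly yawed against the extractor. I'll fit its plane and outline from depth.

Run:
```python
from h import *
for n in("scene","top"):
    g=cam(n); C=cloud(g); hsv=cv2.cvtColor(g["image"],cv2.COLOR_BGR2HSV)
    p=C[...,:2]-c0; X=p@e0; Y=p@n0; Z=C[...,2]
    vmax=200 if n=="scene" else 130
    m=(X>-.13)&(X<-.005)&(abs(Y)<.05)&(Z>.095)&(Z<.13)&(hsv[...,2]<vmax)
    A=np.c_[X[m],Y[m],np.ones(m.sum())]; z=Z[m]
    for _ in range(4):
        k,*_r=np.linalg.lstsq(A,z,rcond=None); r=abs(A@k-z); s=r<.004; A=A[s];z=z[s]
    print(n,m.sum(),len(z),"slope x %.1f deg y %.1f deg z0 at x=-.085: %.4f"%(np.degrees(np.arctan(k[0])),np.degrees(np.arctan(k[1])),k@[-.085,0,1]),"X",np.percentile(A[:,0],[1,99]).round(4),"Y",np.percentile(A[:,1],[1,99]).round(4))
    c,_=cv2.findContours((m&(abs(X*k[0]+Y*k[1]+k[2]-Z)<.004)).astype(np.uint8),cv2.RETR_EXTERNAL,cv2.CHAIN_APPROX_NONE); c=max(c,key=cv2.contourArea); print(cv2.minAreaRect(c),cv2.boxPoints(cv2.minAreaRect(c)).round(1).tolist())
B=(290,135)
t=cam("top")
for nm,q,z in [("FL",(203,353),.112),("FR",(430,325),.112),("RL",(172,140),.1),("RR",(375,100),.1),("notchL",(298,413),.1),("notchR",(375,395),.1),("notch far L",(300,378),.1),("nf R",(368,362),.1),("exFL",(40,522),.1),("exFR",(663,385),.1)]:
    w=ray(t,q[0]/7-.5+B[0],q[1]/7-.5+B[1],z); print(nm,w.round(4),ext(w).round(4))
B=(215,205); s=cam("scene")
for nm,q,z in [("FR",(352,208),.112),("RL",(225,507),.1),("RR",(85,378),.1)]:
    w=ray(s,q[0]/10-.5+B[0],q[1]/10-.5+B[1],z); print("scene",nm,w.round(4),ext(w).round(4))
```

```text
scene 604 577 slope x -14.9 deg y 3.2 deg z0 at x=-.085: 0.1154 X [-0.0895 -0.0233] Y [-0.0273  0.0346]
((243.23817443847656, 240.6995391845703), (18.998531341552734, 35.83516311645508), 58.392494201660156) [[223.0, 242.0], [253.5, 223.1999969482422], [263.5, 239.39999389648438], [233.0, 258.20001220703125]]
top 1066 802 slope x -13.2 deg y 3.6 deg z0 at x=-.085: 0.1152 X [-0.0943 -0.0248] Y [-0.0283  0.0328]
((331.42999267578125, 168.50999450683594), (33.37544631958008, 30.971277236938477), 81.8698959350586) [[313.70001220703125, 154.1999969482422], [344.3999938964844, 149.8000030517578], [349.1000061035156, 182.8000030517578], [318.5, 187.1999969482422]]
FL [ 0.5946 -0.0113  0.112 ] [-0.087   0.0351]
FR [ 0.6042 -0.0741  0.112 ] [-0.0928 -0.0282]
RL [ 0.6583 -0.0009  0.1   ] [-0.0226  0.0298]
RR [ 0.6715 -0.0579  0.1   ] [-0.0237 -0.0288]
notchL [ 0.5809 -0.0384  0.1   ] [-0.1069  0.0121]
notchR [ 0.5866 -0.0598  0.1   ] [-0.1065 -0.0101]
notch far L [ 0.5909 -0.0387  0.1   ] [-0.0973  0.0094]
nf R [ 0.596  -0.0577  0.1   ] [-0.0969 -0.0102]
exFL [0.5479 0.0329 0.1   ] [-0.1216  0.0893]
exFR [ 0.5916 -0.1404  0.1   ] [-0.1211 -0.0894]
scene FR [ 0.6012 -0.0742  0.112 ] [-0.0958 -0.0276]
scene RL [ 6.599e-01 -6.000e-04  1.000e-01] [-0.021   0.0296]
scene RR [ 0.6716 -0.0565  0.1   ] [-0.0233 -0.0274]
```

The cover is tilted about 13.5° and rolled about 3.5° (left side higher), with a slight yaw of -4 to -5°. Its front edge is centred near ext (-91, +3) mm with its top at about 115 mm, so it is clear of the catches. The fingertips at a 68 mm opening are about 32 mm above the reported TCP. I'll move above the cover's front.

Request:
send_rows --increments '[{"translation":[-2.5,0,0],"yaw":0,"hand":0.82},{"translation":[-3.0,0,0],"yaw":0,"hand":0.82},{"translation":[-3.0,-1,0.3],"yaw":0,"hand":0.82},{"translation":[-2.5,-2,0.8],"yaw":0,"hand":0.82},{"translation":[-0.8,-2.5,0.8],"yaw":-1,"hand":0.82},{"translation":[0,-2.5,0.8],"yaw":-1,"hand":0.82},{"translation":[0,-2.5,0.8],"yaw":-1,"hand":0.82},{"translation":[0,-2.5,0.8],"yaw":-1,"hand":0.82}]'

```text
clock: 21.38
tool_pos: [0.5509, 0.138, 0.122]
ee_rot: [[-0.009, -0.136, 0.991], [0.006, 0.991, 0.136], [-1.0, 0.007, -0.008]]
ft_force: [1.1, -0.1, -0.4]
opening: 0.0702
```

Run:
```python
from h import *
rep(); print(W(-.082,.003,.12)); plan(W(-.082,.003,.115),101.5,8)
```

```text
t21.38 pos [0.5509 0.138  0.122 ] yang 97.80 tilt 0.63 F [ 1.13 -0.12 -0.44] T [ 0.02 -0.03 -0.02] open 0.0702 q [ 5.6 21.8 -6.5 62.2  0.4 -2.2]
[ 0.60720998 -0.04122671  0.12      ]
[ 0.07 -2.32  0.39] yaw -0.46
[ 0.07 -2.32  0.38] yaw -0.46
[ 0.07 -2.32  0.36] yaw -0.46
[ 0.07 -2.33  0.34] yaw -0.46
[ 0.07 -2.33  0.32] yaw -0.46
[ 0.07 -2.33  0.3 ] yaw -0.46
[ 0.07 -2.33  0.28] yaw -0.46
[ 0.07 -2.33  0.26] yaw -0.46
d [ 0.0563 -0.1793 -0.007 ]
```

Request:
send_rows --increments '[{"translation":[0,-2.7,0.45],"yaw":-0.6,"hand":0.82},{"translation":[0,-2.7,0.45],"yaw":-0.6,"hand":0.82},{"translation":[0,-2.7,0.4],"yaw":-0.6,"hand":0.82},{"translation":[0,-2.6,0.4],"yaw":-0.6,"hand":0.82},{"translation":[0,-2.5,0.4],"yaw":-0.4,"hand":0.82},{"translation":[0,-2.0,0.3],"yaw":-0.2,"hand":0.82},{"translation":[0,-0.8,0.1],"yaw":0,"hand":0.82},{"translation":[0,0,0],"yaw":0,"hand":0.82}]'

```text
clock: 22.05
tool_pos: [0.6038, -0.0281, 0.1164]
ee_rot: [[-0.013, -0.187, 0.982], [0.006, 0.982, 0.187], [-1.0, 0.008, -0.012]]
ft_force: [0.2, -0.1, 0.4]
opening: 0.0701
```

Run:
```python
from h import *
rep(); plan(W(-.082,.003,.09),101.5,2); print(ext(observe()["tool_pos"]))
g=cam("scene"); cv2.imwrite("pics/s24.png",cv2.resize(g["image"][150:290,180:340],(800,700),interpolation=cv2.INTER_CUBIC)[100:])
```

```text
t22.05 pos [ 0.6038 -0.0281  0.1164] yang 100.79 tilt 0.83 F [ 0.17 -0.1   0.41] T [ 0.03 -0.03  0.02] open 0.0701 q [-10.5  25.7  -0.9  64.2   0.2 -21.3]
[ 1.32 -0.69  0.06] yaw -0.36
[ 1.32 -0.69  0.06] yaw -0.36
d [ 0.0034 -0.0131 -0.0264]
[-0.08217419  0.01652516]
```

View pics/s24.png

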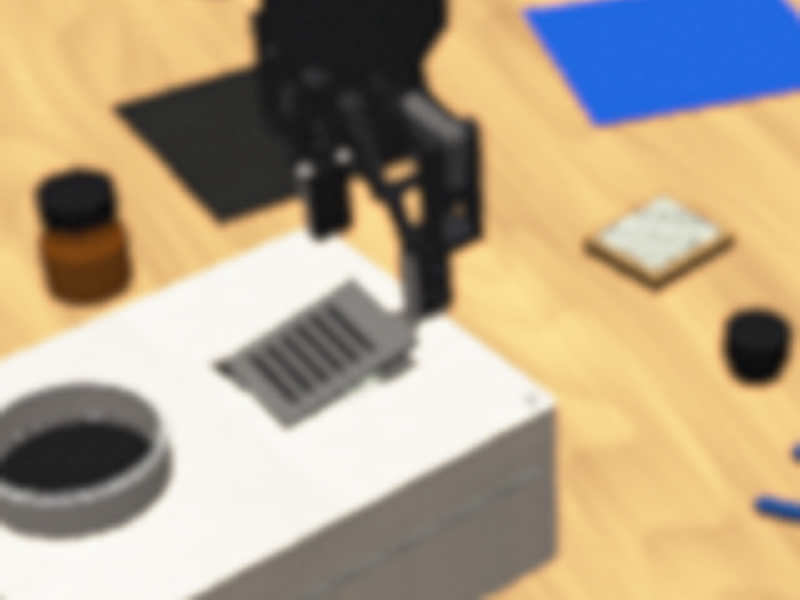

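Request:
send_rows --increments '[{"translation":[0.3,-0.5,0.03],"yaw":-0.3,"hand":0.82},{"translation":[0.5,-0.5,0.03],"yaw":-0.3,"hand":0.82},{"translation":[0.5,-0.3,0.03],"yaw":-0.1,"hand":0.82},{"translation":[0.5,-0.1,0],"yaw":0,"hand":0.82},{"translation":[0.4,0,0],"yaw":0,"hand":0.82},{"translation":[0.2,0,0],"yaw":0,"hand":0.82},{"translation":[0,0,0],"yaw":0,"hand":0.82},{"translation":[0,0,0],"yaw":0,"hand":0.82}]'

```text
clock: 22.77
tool_pos: [0.6051, -0.037, 0.0888]
ee_rot: [[-0.016, -0.205, 0.979], [0.007, 0.979, 0.205], [-1.0, 0.01, -0.014]]
ft_force: [-0.9, 0.2, 0.2]
opening: 0.07
```

Run:
```python
from h import *
rep(); plan(W(-.082,.003,.0725),101.5,1); print(ext(observe()["tool_pos"]))
g=cam("scene"); cv2.imwrite("pics/s25.png",cv2.resize(g["image"][190:265,210:310],(800,600),interpolation=cv2.INTER_CUBIC))
C=cloud(g); o,R,a=st()
q=C-o["tool_pos"]; y=q@R[:,1]; z=q@R[:,2]; hgt=C[...,2]
v=(g["image"].max(2)<75)&(abs(z)<.02)&(hgt<.2)&(hgt>.1)
for s,nm in ((1,"near"),(-1,"far")):
    m=v&(y*s>.02)&(y*s<.06); hh=np.sort(hgt[m]); print(nm,m.sum(),hh[:8].round(4), "inner y",np.sort((y*s)[m&(hgt<.15)])[:5].round(4))
```

```text
t22.77 pos [ 0.6051 -0.037   0.0888] yang 101.84 tilt 0.99 F [-0.88  0.19  0.24] T [-0.02  0.01 -0.  ] open 0.0700 q [-11.3  26.9  -3.3  60.7   0.2 -23.2]
[ 1.62 -0.47  0.15] yaw 0.34
d [ 0.0021 -0.0042 -0.0163]
[-0.0830552   0.00759238]
near 140 [0.1275 0.128  0.1283 0.1288 0.1292 0.1295 0.1307 0.131 ] inner y [0.042  0.0425 0.0426 0.0434 0.0441]
far 217 [0.1204 0.1214 0.1219 0.1239 0.1241 0.1244 0.1245 0.1254] inner y [0.0309 0.0317 0.0323 0.0324 0.0326]
```

View pics/s25.png

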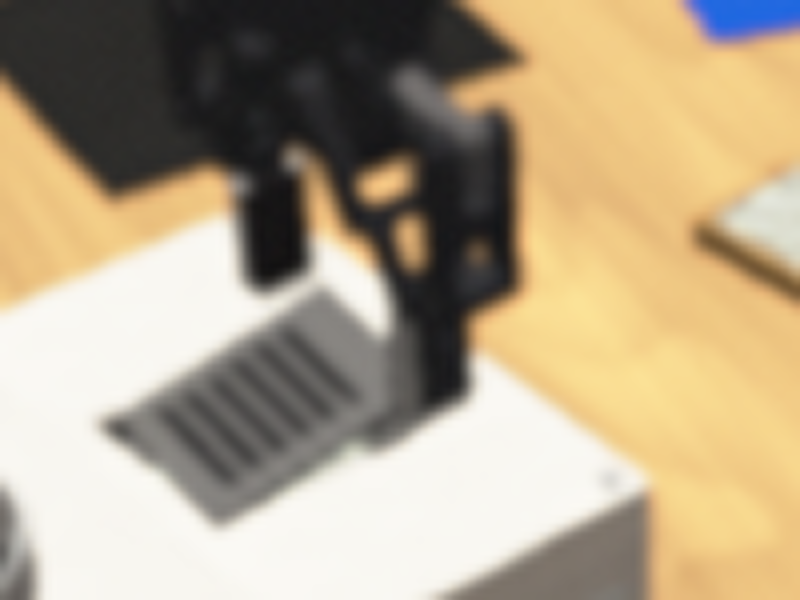

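The fingers straddle the cover's front, with tips still at about z=0.121-0.127. I'll shift 4-5 mm to centre, then descend towards the extractor's top and watch the force.

Request:
send_rows --increments '[{"translation":[0,-0.3,0.08],"yaw":0.2,"hand":0.82},{"translation":[0,-0.2,0.08],"yaw":0,"hand":0.82},{"translation":[0.4,0,0],"yaw":0,"hand":0.82},{"translation":[0.4,0,0],"yaw":0,"hand":0.82},{"translation":[0.4,0,0],"yaw":0,"hand":0.82},{"translation":[0.2,0,0],"yaw":0,"hand":0.82},{"translation":[0.1,0,0],"yaw":0,"hand":0.82},{"translation":[0,0,0],"yaw":0,"hand":0.82}]'

```text
clock: 23.48
tool_pos: [0.6081, -0.042, 0.0726]
ee_rot: [[-0.015, -0.201, 0.979], [0.007, 0.979, 0.202], [-1.0, 0.01, -0.013]]
ft_force: [0.1, -0.2, 0.5]
opening: 0.07
```

Run:
```python
from h import *
rep(); plan(W(-.082,.003,.0715),101.5,1); print(ext(observe()["tool_pos"]))
g=cam("scene"); cv2.imwrite("pics/s26.png",cv2.resize(g["image"][190:265,210:310],(800,600),interpolation=cv2.INTER_CUBIC))
```

```text
t23.48 pos [ 0.6081 -0.042   0.0726] yang 101.62 tilt 0.94 F [ 0.14 -0.25  0.48] T [-0.08 -0.03  0.02] open 0.0700 q [-11.7  27.8  -4.4  58.7   0.2 -23.3]
[ 0.11  0.09 -0.07] yaw 0.12
d [-0.0008  0.0008 -0.0011]
[-0.08136873  0.0020468 ]
```

View pics/s26.png

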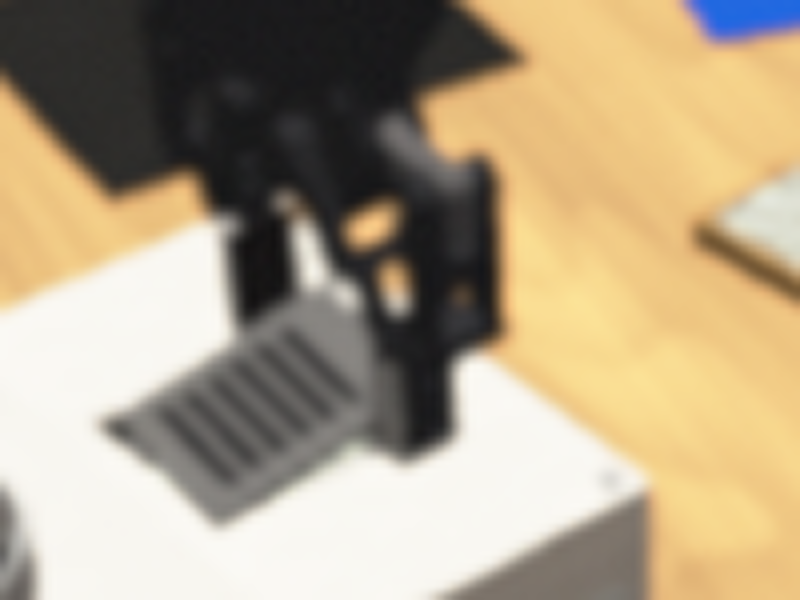

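Both fingers straddle the cover's front sides with no contact. I'll close at 25 N.

Request:
send_rows --force 25 --increments '[{"translation":[0,0,0],"yaw":0,"hand":0.72},{"translation":[0,0,0],"yaw":0,"hand":0.68},{"translation":[0,0,0],"yaw":0,"hand":0.6},{"translation":[0,0,0],"yaw":0,"hand":0.4},{"translation":[0,0,0],"yaw":0,"hand":0.4},{"translation":[0,0,0],"yaw":0,"hand":0.4},{"translation":[0,0,0],"yaw":0,"hand":0.4},{"translation":[0,0,0],"yaw":0,"hand":0.4}]'

```text
clock: 24.2
tool_pos: [0.6085, -0.0424, 0.0736]
ee_rot: [[-0.013, -0.201, 0.979], [0.006, 0.979, 0.201], [-1.0, 0.009, -0.012]]
ft_force: [0.0, -0.6, -0.2]
opening: 0.0588
```

Run:
```python
from h import *
rep(); print(ext(observe()["tool_pos"]))
g=cam("scene"); cv2.imwrite("pics/s27.png",cv2.resize(g["image"][190:265,210:310],(800,600),interpolation=cv2.INTER_CUBIC))
```

```text
t24.20 pos [ 0.6085 -0.0424  0.0736] yang 101.61 tilt 0.85 F [ 0.   -0.63 -0.19] T [-0.14 -0.02 -0.01] open 0.0588 q [-11.7  27.8  -4.4  58.7   0.2 -23.3]
[-0.08101064  0.00157508]
```

View pics/s27.png

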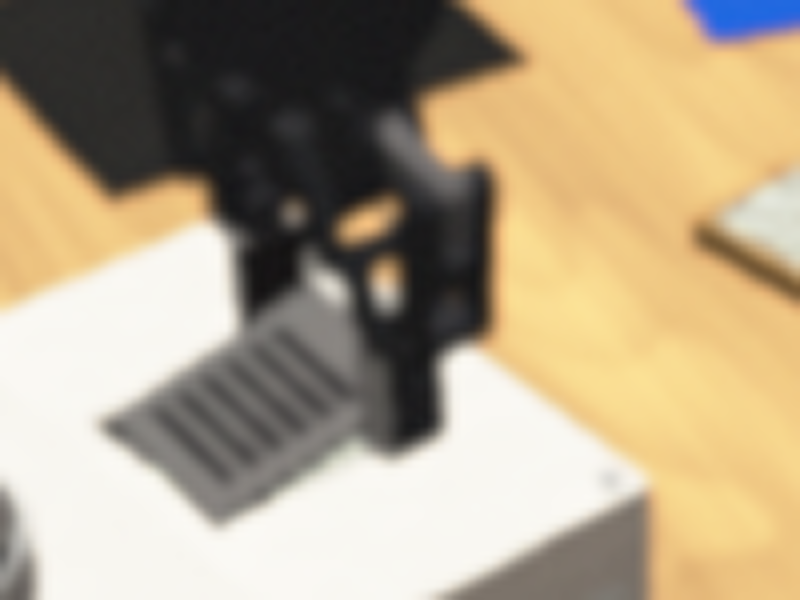

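Gripped at 58.8 mm and the cover has straightened. Next I tilt the front up about 15 mm along the arc around the rear lip, letting it pivot in the pads.

Request:
send_rows --increments '[{"translation":[-0.2,0,0.04],"yaw":-0.3,"hand":0.4},{"translation":[-0.25,0,0.05],"yaw":-0.3,"hand":0.4},{"translation":[-0.25,0,0.06],"yaw":-0.3,"hand":0.4},{"translation":[-0.25,0,0.07],"yaw":-0.3,"hand":0.4},{"translation":[-0.25,0,0.08],"yaw":-0.3,"hand":0.4},{"translation":[-0.2,0,0.08],"yaw":0,"hand":0.4},{"translation":[0,0,0],"yaw":0,"hand":0.4},{"translation":[0,0,0],"yaw":0,"hand":0.4}]'

```text
clock: 24.92
tool_pos: [0.6112, -0.0417, 0.0881]
ee_rot: [[-0.017, -0.23, 0.973], [0.006, 0.973, 0.23], [-1.0, 0.009, -0.016]]
ft_force: [-1.7, -1.1, -1.5]
opening: 0.059
```

```bash
cat >> h.py <<'E'
def cov(g,xr=(-.15,.02),zr=(.09,.2),vmax=200):
    C=cloud(g); hsv=cv2.cvtColor(g["image"],cv2.COLOR_BGR2HSV); p=C[...,:2]-c0; X=p@e0; Y=p@n0; Z=C[...,2]
    m=(X>xr[0])&(X<xr[1])&(abs(Y)<.03)&(Z>zr[0])&(Z<zr[1])&(hsv[...,2]<vmax)&(hsv[...,2]>60)&(hsv[...,1]<60)
    A=np.c_[X[m],Y[m],np.ones(m.sum())]; z=Z[m]
    for _ in range(6):
        k,*_r=np.linalg.lstsq(A,z,rcond=None); r=abs(A@k-z); s=r<max(.004,np.median(r)*2); A=A[s];z=z[s]
    print("cover n",len(z),"tilt x %.1f y %.1f"%tuple(np.degrees(np.arctan(k[:2]))),"X",np.percentile(A[:,0],[1,99]).round(4),"Y",np.percentile(A[:,1],[1,99]).round(4),"z rear/front",np.percentile(z,[1,99]).round(4))
E
python3 - <<'E'
from h import *
rep(); print(ext(observe()["tool_pos"]))
g=cam("scene"); cv2.imwrite("pics/s28.png",cv2.resize(g["image"][190:265,210:310],(800,600),interpolation=cv2.INTER_CUBIC)); cov(g)
E
```

```text
t24.92 pos [ 0.6112 -0.0417  0.0881] yang 103.27 tilt 1.05 F [-1.71 -1.12 -1.55] T [-0.2   0.45 -0.01] open 0.0590 q [-11.6  27.6  -2.2  61.2   0.1 -24.9]
[-0.07820522  0.00156271]
cover n 534 tilt x -25.2 y 1.5 X [-0.0857 -0.0239] Y [-0.0284  0.0293] z rear/front [0.1015 0.1318]
```

View pics/s28.png

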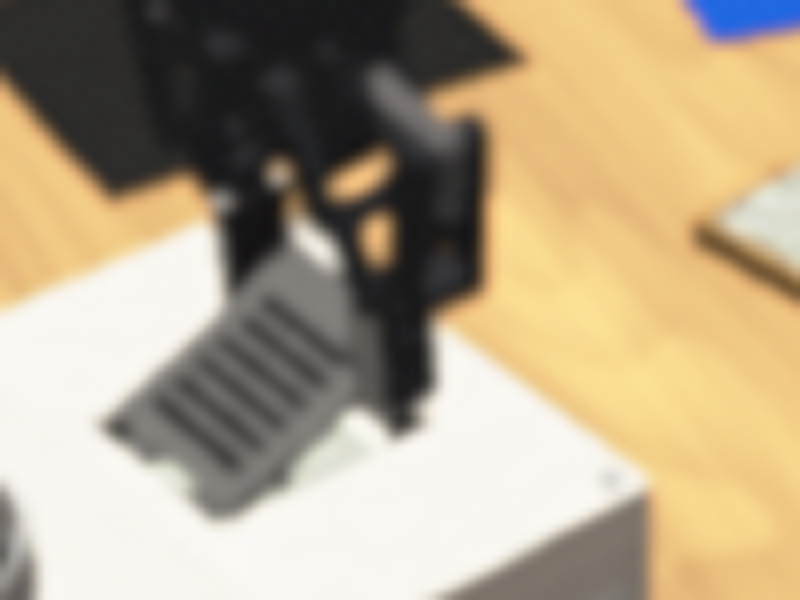

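Tilt is 25°, as specified, with the rear tongues still hooked. Next I draw it forward about 13 mm, then up.

Request:
send_rows --increments '[{"translation":[0,0,-0.2],"yaw":0,"hand":0.4},{"translation":[0,0,-0.25],"yaw":0,"hand":0.4},{"translation":[-0.02,0,-0.25],"yaw":0,"hand":0.4},{"translation":[-0.02,0,-0.25],"yaw":0,"hand":0.4},{"translation":[-0.02,0,-0.25],"yaw":0,"hand":0.4},{"translation":[-0.02,0,-0.2],"yaw":0,"hand":0.4},{"translation":[0,0,0],"yaw":0,"hand":0.4},{"translation":[0,0,0],"yaw":0,"hand":0.4}]'

```text
clock: 25.63
tool_pos: [0.5974, -0.0449, 0.0901]
ee_rot: [[-0.014, -0.23, 0.973], [0.007, 0.973, 0.23], [-1.0, 0.009, -0.012]]
ft_force: [0.0, 0.3, -0.9]
opening: 0.0591
```

Run:
```python
from h import *
rep(); print(ext(observe()["tool_pos"]))
g=cam("scene"); cv2.imwrite("pics/s29.png",cv2.resize(g["image"][190:265,210:310],(800,600),interpolation=cv2.INTER_CUBIC)); cov(g)
```

```text
t25.63 pos [ 0.5974 -0.0449  0.0901] yang 103.28 tilt 0.86 F [ 0.02  0.28 -0.95] T [0.03 0.01 0.03] open 0.0591 q [-12.2  26.1  -4.5  60.2   0.2 -25.5]
[-0.09243525  0.00179131]
cover n 503 tilt x -24.2 y 1.0 X [-0.0995 -0.0358] Y [-0.0273  0.0289] z rear/front [0.1014 0.1332]
```

View pics/s29.png

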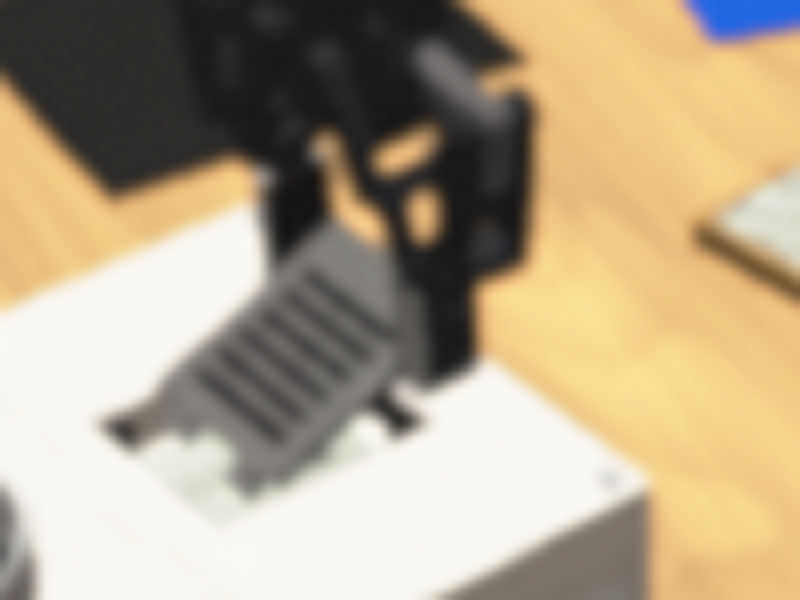

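The cover is free: its rear is at -36 mm with the lip at -20 mm, it holds 24° of tilt in the grip, and there is no load. I lift it now and measure the mat centre in both views.

Request:
send_rows --increments '[{"translation":[-0.5,0,-0.2],"yaw":0,"hand":0.4},{"translation":[-1.0,0,-0.2],"yaw":0,"hand":0.4},{"translation":[-1.3,0,-0.2],"yaw":0,"hand":0.4},{"translation":[-1.3,0,-0.2],"yaw":0,"hand":0.4},{"translation":[-1.3,0,-0.2],"yaw":0,"hand":0.4},{"translation":[-0.8,0,-0.2],"yaw":0,"hand":0.4},{"translation":[-0.3,0,0],"yaw":0,"hand":0.4},{"translation":[0,0,0],"yaw":0,"hand":0.4}]'

```text
clock: 26.35
tool_pos: [0.5858, -0.0484, 0.1623]
ee_rot: [[-0.012, -0.23, 0.973], [0.006, 0.973, 0.23], [-1.0, 0.009, -0.011]]
ft_force: [1.5, -0.4, -1.0]
opening: 0.0589
```

Run:
```python
from h import *
rep()
g=cam("scene"); t=cam("top"); cv2.imwrite("pics/s30.png",cv2.resize(g["image"][140:290,180:340],(640,600),interpolation=cv2.INTER_CUBIC)); cov(g)
cv2.imwrite("pics/t30.png",t["image"])
# scene mat from initial picture
im=cv2.imread("pics/scene0.png"); m=(im.max(2)<60); mm=np.zeros_like(m); mm[165:215,195:280]=m[165:215,195:280]
c,_=cv2.findContours(mm.astype(np.uint8),cv2.RETR_EXTERNAL,cv2.CHAIN_APPROX_NONE); c=max(c,key=cv2.contourArea)
ap=cv2.approxPolyDP(c,4,True)[:,0]; Wc=np.array([ray(g,*p,.004) for p in ap]); print(ap.tolist(),Wc.round(4).tolist(),Wc.mean(0).round(4),[np.linalg.norm(Wc[i]-Wc[(i+1)%len(Wc)]).round(3) for i in range(len(Wc))])
im=cv2.imread("pics/top0.png"); m=(im.max(2)<50); mm=np.zeros_like(m); mm[185:285,450:545]=m[185:285,450:545]
c,_=cv2.findContours(mm.astype(np.uint8),cv2.RETR_EXTERNAL,cv2.CHAIN_APPROX_NONE); c=max(c,key=cv2.contourArea)
b=cv2.boxPoints(cv2.minAreaRect(c)); Wt=np.array([ray(t,*p,.004) for p in b]); print(Wt.round(4).tolist(),Wt.mean(0).round(4))
```

```text
t26.35 pos [ 0.5858 -0.0484  0.1623] yang 103.29 tilt 0.79 F [ 1.54 -0.44 -1.03] T [ 0.04 -0.07 -0.02] open 0.0589 q [-12.8  22.8   1.5  69.6   0.2 -26.1]
cover n 449 tilt x -24.5 y 1.8 X [-0.0985 -0.0493] Y [-0.0277  0.0283] z rear/front [0.1746 0.1996]
[[272, 196], [251, 178], [205, 192], [224, 212]] [[0.4388, -0.3274, 0.004], [0.4544, -0.4531, 0.004], [0.6067, -0.4353, 0.004], [0.5917, -0.3096, 0.004]] [ 0.5229 -0.3813  0.004 ] [np.float64(0.127), np.float64(0.153), np.float64(0.127), np.float64(0.154)]
[[0.5922, -0.3046, 0.004], [0.6126, -0.4495, 0.004], [0.446, -0.4653, 0.004], [0.426, -0.3227, 0.004]] [ 0.5192 -0.3855  0.004 ]
```

View pics/s30.png

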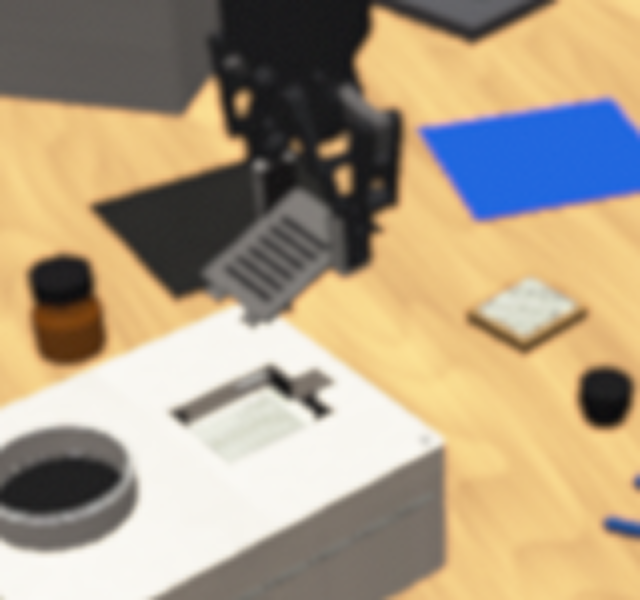

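The cover is out and held by its front sides, and the empty bay is visible. The mat centre averages to about (0.521,-0.3835) with a yaw of about 6°. I carry it over there now.

Run:
```python
from h import *
plan([.499,-.386,.12],96,14)
```

```text
[ 0.29 -2.21 -1.15] yaw 0.52
[ 0.29 -2.22 -1.13] yaw 0.52
[ 0.29 -2.23 -1.11] yaw 0.52
[ 0.29 -2.24 -1.09] yaw 0.52
[ 0.29 -2.25 -1.07] yaw 0.52
[ 0.29 -2.26 -1.05] yaw 0.52
[ 0.29 -2.27 -1.03] yaw 0.52
[ 0.29 -2.28 -1.01] yaw 0.52
[ 0.29 -2.29 -0.99] yaw 0.52
[ 0.29 -2.3  -0.97] yaw 0.52
[ 0.29 -2.3  -0.95] yaw 0.52
[ 0.29 -2.31 -0.93] yaw 0.52
[ 0.29 -2.32 -0.91] yaw 0.52
[ 0.29 -2.33 -0.88] yaw 0.52
d [-0.0865 -0.3378 -0.0412]
```

Request:
send_rows --increments '[{"translation":[0,-1.2,-0.6],"yaw":0.5,"hand":0.4},{"translation":[0,-2.0,-1.1],"yaw":0.5,"hand":0.4},{"translation":[0,-2.2,-1.1],"yaw":0.5,"hand":0.4},{"translation":[0.1,-2.2,-1.1],"yaw":0.5,"hand":0.4},{"translation":[0.1,-2.2,-1.1],"yaw":0.5,"hand":0.4},{"translation":[0.1,-2.2,-1.05],"yaw":0.5,"hand":0.4},{"translation":[0.1,-2.2,-1.05],"yaw":0.5,"hand":0.4},{"translation":[0.1,-2.2,-1.0],"yaw":0.5,"hand":0.4}]'

```text
clock: 27.12
tool_pos: [0.5338, -0.2313, 0.1499]
ee_rot: [[-0.021, -0.163, 0.986], [0.01, 0.987, 0.163], [-1.0, 0.013, -0.019]]
ft_force: [-0.2, -0.0, 0.2]
opening: 0.0591
```

Run:
```python
from h import *
rep(); plan([.499,-.386,.12],96,8)
```

```text
t27.12 pos [ 0.5338 -0.2313  0.1499] yang 99.36 tilt 1.32 F [-0.23 -0.01  0.16] T [ 0.02 -0.01  0.01] open 0.0591 q [-31.4  22.9  -0.2  68.2  -0.2 -40.7]
[ 0.36 -1.84 -0.74] yaw 0.42
[ 0.36 -1.85 -0.72] yaw 0.42
[ 0.36 -1.85 -0.71] yaw 0.42
[ 0.36 -1.86 -0.7 ] yaw 0.42
[ 0.36 -1.86 -0.68] yaw 0.42
[ 0.36 -1.87 -0.67] yaw 0.42
[ 0.36 -1.87 -0.65] yaw 0.42
[ 0.36 -1.88 -0.64] yaw 0.42
d [-0.0348 -0.1547 -0.0299]
```

Request:
send_rows --increments '[{"translation":[0.2,-2.2,-0.8],"yaw":0.5,"hand":0.4},{"translation":[0.2,-2.2,-0.8],"yaw":0.5,"hand":0.4},{"translation":[0.3,-2.2,-0.8],"yaw":0.5,"hand":0.4},{"translation":[0.5,-2.2,-0.8],"yaw":0.5,"hand":0.4},{"translation":[0.5,-2.0,-0.7],"yaw":0.4,"hand":0.4},{"translation":[0.5,-1.5,-0.5],"yaw":0.4,"hand":0.4},{"translation":[0.3,-0.8,-0.3],"yaw":0,"hand":0.4},{"translation":[0,0,0],"yaw":0,"hand":0.4}]'

```text
clock: 27.78
tool_pos: [0.4953, -0.3815, 0.1164]
ee_rot: [[-0.028, -0.102, 0.994], [0.014, 0.995, 0.103], [-0.999, 0.017, -0.027]]
ft_force: [-1.0, 0.8, -1.1]
opening: 0.0589
```

Run:
```python
from h import *
rep(); plan([.499,-.386,.05],96,6)
g=cam("scene"); cv2.imwrite("pics/s31.png",cv2.resize(g["image"][110:230,170:330],(800,600),interpolation=cv2.INTER_CUBIC))
```

```text
t27.78 pos [ 0.4953 -0.3815  0.1164] yang 95.87 tilt 1.82 F [-1.01  0.8  -1.07] T [-0.04 -0.05  0.02] open 0.0589 q [-44.8  28.4   3.8  67.1  -0.6 -50.7]
[ 1.1  -0.1   0.08] yaw -0.02
[ 1.1  -0.1   0.08] yaw -0.02
[ 1.1  -0.1   0.08] yaw -0.02
[ 1.1  -0.1   0.08] yaw -0.02
[ 1.1  -0.1   0.08] yaw -0.02
[ 1.1  -0.1   0.08] yaw -0.02
d [ 0.0037 -0.0045 -0.0664]
```

View pics/s31.png

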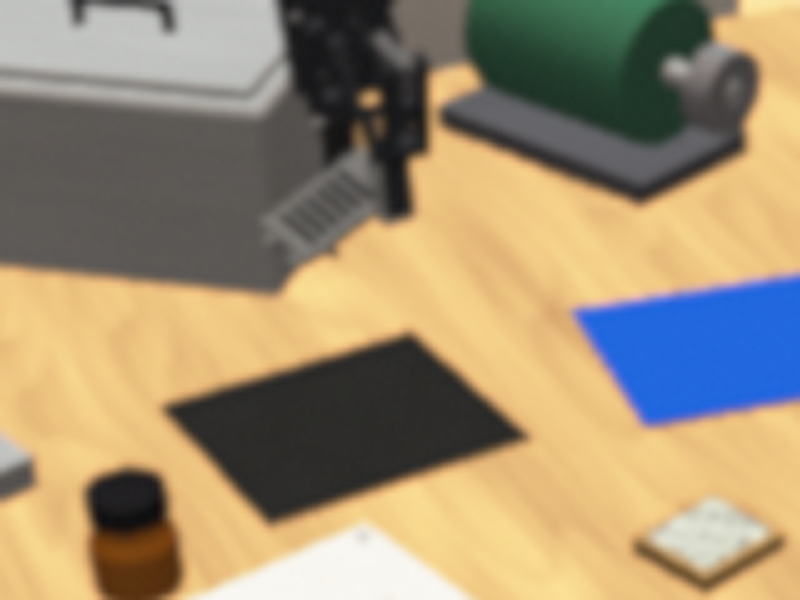

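The cover is above the mat with clear space around it. I descend now.

Request:
send_rows --increments '[{"translation":[0.8,-0.15,0.1],"yaw":0,"hand":0.4},{"translation":[1.2,-0.15,0.1],"yaw":0,"hand":0.4},{"translation":[1.4,-0.15,0.1],"yaw":0,"hand":0.4},{"translation":[1.4,-0.1,0.1],"yaw":0,"hand":0.4},{"translation":[1.2,-0.05,0.05],"yaw":0,"hand":0.4},{"translation":[0.9,0,0.05],"yaw":0,"hand":0.4},{"translation":[0.5,0,0],"yaw":0,"hand":0.4},{"translation":[0,0,0],"yaw":0,"hand":0.4}]'

```text
clock: 28.5
tool_pos: [0.5017, -0.3785, 0.0386]
ee_rot: [[-0.027, -0.11, 0.994], [0.014, 0.994, 0.111], [-1.0, 0.017, -0.026]]
ft_force: [-0.1, 0.1, -0.6]
opening: 0.0594
```

Run:
```python
from h import *
rep(); plan([.499,-.386,.015],96,4)
g=cam("scene"); cv2.imwrite("pics/s32.png",cv2.resize(g["image"][130:230,180:310],(780,600),interpolation=cv2.INTER_CUBIC))
```

```text
t28.50 pos [ 0.5017 -0.3785  0.0386] yang 96.33 tilt 1.77 F [-0.14  0.1  -0.57] T [-0.04 -0.02 -0.03] open 0.0594 q [-44.2  31.6  -3.3  56.9  -0.5 -50.5]
[ 0.59 -0.19 -0.07] yaw 0.08
[ 0.59 -0.19 -0.07] yaw 0.08
[ 0.59 -0.19 -0.07] yaw 0.08
[ 0.59 -0.19 -0.07] yaw 0.08
d [-0.0027 -0.0075 -0.0236]
```

View pics/s32.png

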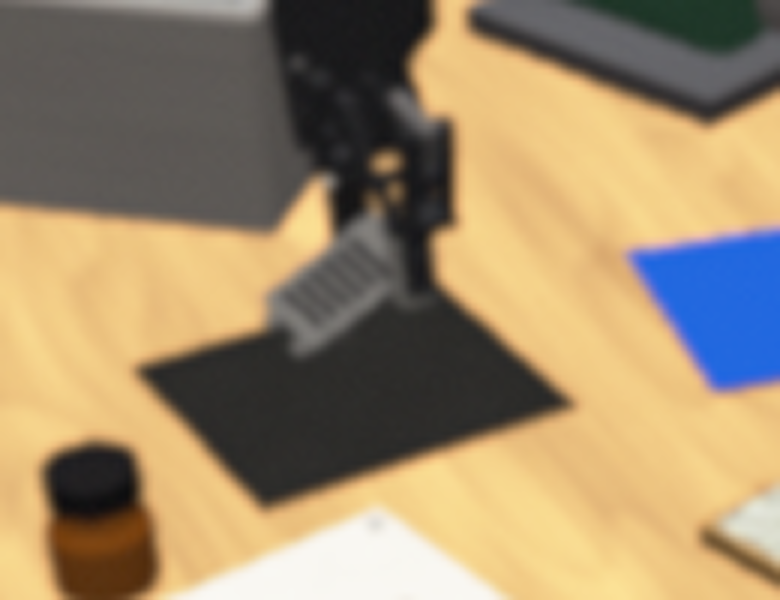

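Request:
send_rows --increments '[{"translation":[0.5,-0.25,-0.05],"yaw":0,"hand":0.4},{"translation":[0.5,-0.25,-0.05],"yaw":0,"hand":0.4},{"translation":[0.5,-0.2,-0.05],"yaw":0,"hand":0.4},{"translation":[0.5,-0.1,-0.05],"yaw":0,"hand":0.4},{"translation":[0.3,0,0],"yaw":0,"hand":0.4},{"translation":[0.2,0,0],"yaw":0,"hand":0.4},{"translation":[0,0,0],"yaw":0,"hand":0.4},{"translation":[0,0,0],"yaw":0,"hand":0.4}]'

```text
clock: 29.22
tool_pos: [0.5008, -0.3882, 0.0134]
ee_rot: [[-0.025, -0.11, 0.994], [0.012, 0.994, 0.111], [-1.0, 0.015, -0.023]]
ft_force: [-0.1, -0.1, 0.5]
opening: 0.0592
```

Run:
```python
from h import *
rep(); plan([.499,-.386,.005],96,1)
g=cam("scene"); cv2.imwrite("pics/s33.png",cv2.resize(g["image"][150:220,190:290],(800,560),interpolation=cv2.INTER_CUBIC))
```

```text
t29.22 pos [ 0.5008 -0.3882  0.0134] yang 96.33 tilt 1.57 F [-0.1  -0.09  0.46] T [-0.02 -0.03 -0.04] open 0.0592 q [-44.9  33.1  -4.8  53.7  -0.5 -51.2]
[ 0.84  0.23 -0.14] yaw 0.33
d [-0.0018  0.0022 -0.0084]
```

View pics/s33.png

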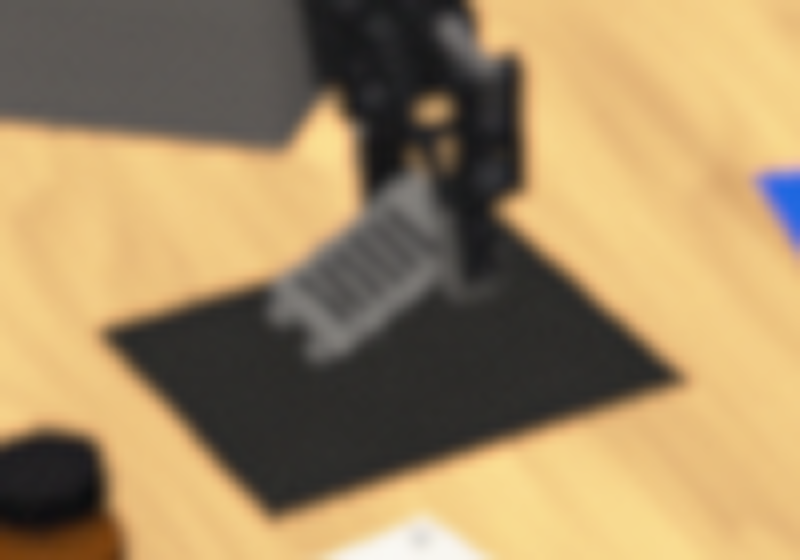

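The rear is just about to touch. I lower slowly with a slight pull-back so the cover pivots level.

Request:
send_rows --increments '[{"translation":[0.25,0.1,-0.05],"yaw":0,"hand":0.4},{"translation":[0.25,0.1,-0.05],"yaw":0,"hand":0.4},{"translation":[0.25,0.05,-0.05],"yaw":0,"hand":0.4},{"translation":[0.25,0,-0.05],"yaw":0,"hand":0.4},{"translation":[0.25,0,-0.05],"yaw":0,"hand":0.4},{"translation":[0.2,0,-0.05],"yaw":0,"hand":0.4},{"translation":[0,0,0],"yaw":0,"hand":0.4},{"translation":[0,0,0],"yaw":0,"hand":0.4}]'

```text
clock: 29.93
tool_pos: [0.497, -0.3855, -0.0021]
ee_rot: [[-0.024, -0.111, 0.994], [0.012, 0.994, 0.111], [-1.0, 0.014, -0.023]]
ft_force: [1.0, 0.7, -0.1]
opening: 0.0591
```

Run:
```python
from h import *
rep()
g=cam("scene"); cv2.imwrite("pics/s34.png",cv2.resize(g["image"][150:220,190:290],(800,560),interpolation=cv2.INTER_CUBIC))
```

```text
t29.93 pos [ 0.497  -0.3855 -0.0021] yang 96.35 tilt 1.53 F [ 1.01  0.72 -0.1 ] T [ 0.02 -0.08  0.03] open 0.0591 q [-45.   33.4  -6.8  51.2  -0.5 -51.3]
```

View pics/s34.png

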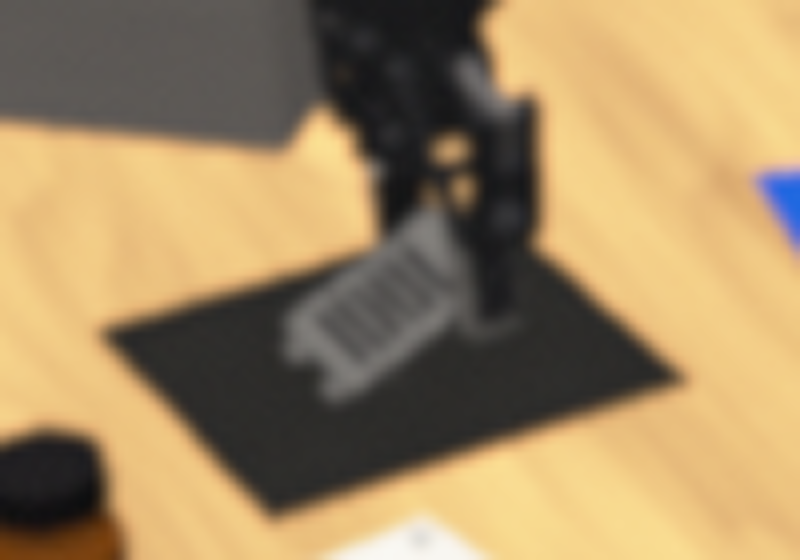

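```bash
cat >> h.py <<'E'
def cov2(g,ctr,hd,r=.06,zr=(.006,.09),vmin=75):
    C=cloud(g); hsv=cv2.cvtColor(g["image"],cv2.COLOR_BGR2HSV); d=np.radians(hd); h=np.array([np.cos(d),np.sin(d)]); n=np.array([-h[1],h[0]])
    p=C[...,:2]-np.array(ctr); X=p@h;Y=p@n;Z=C[...,2]
    m=(abs(X)<r)&(abs(Y)<.035)&(Z>zr[0])&(Z<zr[1])&(hsv[...,2]>vmin)&(hsv[...,1]<60)
    A=np.c_[X[m],Y[m],np.ones(m.sum())]; z=Z[m]
    for _ in range(6):
        k,*_r=np.linalg.lstsq(A,z,rcond=None); q=abs(A@k-z); s=q<max(.004,np.median(q)*2); A=A[s];z=z[s]
    print("cover n",len(z),"slope x %.1f y %.1f"%tuple(np.degrees(np.arctan(k[:2]))),"X",np.percentile(A[:,0],[1,99]).round(4),"Y",np.percentile(A[:,1],[1,99]).round(4),"z",np.percentile(z,[1,99]).round(4), "z at grip x-.027: %.4f"%(k@[-.027,0,1]))
E
python3 - <<'E'
from h import *
g=cam("scene"); cov2(g,(.521,-.3835),6)
E
```

```text
cover n 245 slope x -25.1 y 2.0 X [-0.0295  0.0325] Y [-0.0301  0.0328] z [0.0093 0.0398] z at grip x-.027: 0.0393
```

The cover is at 25°, with its rear just at mat level and still centred. I continue lowering so the mat pivots it level.

Request:
send_rows --increments '[{"translation":[0.25,0,-0.06],"yaw":0,"hand":0.4},{"translation":[0.25,0,-0.06],"yaw":0,"hand":0.4},{"translation":[0.25,0,-0.06],"yaw":0,"hand":0.4},{"translation":[0.25,0,-0.05],"yaw":0,"hand":0.4},{"translation":[0,0,0],"yaw":0,"hand":0.4},{"translation":[0,0,0],"yaw":0,"hand":0.4},{"translation":[0,0,0],"yaw":0,"hand":0.4},{"translation":[0,0,0],"yaw":0,"hand":0.4}]'

```text
clock: 30.7
tool_pos: [0.4944, -0.3864, -0.0103]
ee_rot: [[-0.022, -0.111, 0.994], [0.009, 0.994, 0.111], [-1.0, 0.011, -0.021]]
ft_force: [-0.5, 1.7, 3.7]
opening: 0.0589
```

Run:
```python
from h import *
rep()
g=cam("scene"); cov2(g,(.521,-.3835),6)
```

```text
t30.70 pos [ 0.4944 -0.3864 -0.0103] yang 96.34 tilt 1.38 F [-0.45  1.72  3.65] T [0.28 0.   0.01] open 0.0589 q [-45.2  33.6  -7.9  49.7  -0.5 -51.5]
cover n 258 slope x -18.7 y 1.9 X [-0.0325  0.0342] Y [-0.0323  0.0322] z [0.0075 0.0316] z at grip x-.027: 0.0305
```

Request:
send_rows --increments '[{"translation":[0.25,0,-0.03],"yaw":0,"hand":0.4},{"translation":[0.25,0,-0.03],"yaw":0,"hand":0.4},{"translation":[0.25,0,-0.02],"yaw":0,"hand":0.4},{"translation":[0.15,0,-0.02],"yaw":0,"hand":0.4},{"translation":[0,0,0],"yaw":0,"hand":0.4},{"translation":[0,0,0],"yaw":0,"hand":0.4},{"translation":[0,0,0],"yaw":0,"hand":0.4},{"translation":[0,0,0],"yaw":0,"hand":0.4}]'

```text
clock: 31.42
tool_pos: [0.4918, -0.387, -0.0183]
ee_rot: [[-0.024, -0.11, 0.994], [0.007, 0.994, 0.11], [-1.0, 0.01, -0.023]]
ft_force: [-1.2, 2.3, 5.3]
opening: 0.0591
```

Run:
```python
from h import *
rep()
g=cam("scene"); cov2(g,(.521,-.3835),6)
cv2.imwrite("pics/s35.png",cv2.resize(g["image"][150:220,190:290],(800,560),interpolation=cv2.INTER_CUBIC))
```

```text
t31.42 pos [ 0.4918 -0.387  -0.0183] yang 96.30 tilt 1.43 F [-1.23  2.27  5.27] T [ 0.33  0.   -0.01] open 0.0591 q [-45.3  33.9  -8.8  48.6  -0.7 -51.6]
cover n 242 slope x -9.4 y 1.7 X [-0.0355  0.0338] Y [-0.032   0.0335] z [0.0107 0.0244] z at grip x-.027: 0.0233
```

View pics/s35.png

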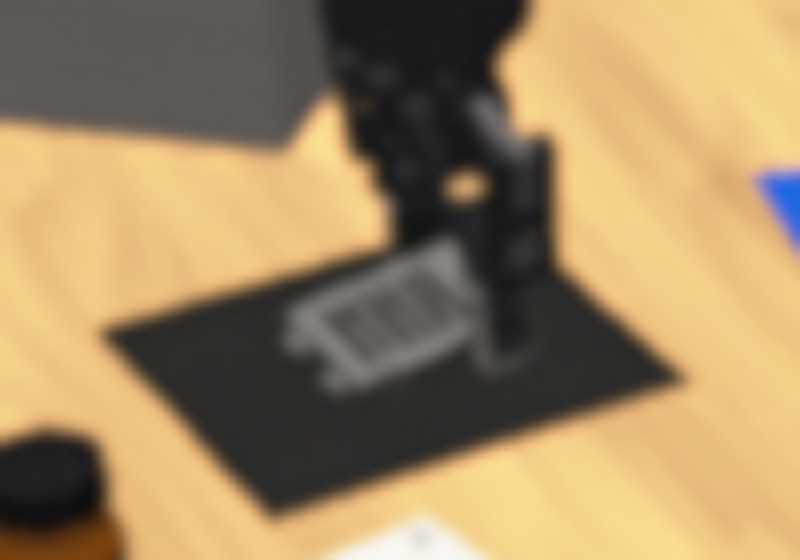

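Request:
send_rows --increments '[{"translation":[0.2,0,-0.02],"yaw":0,"hand":0.4},{"translation":[0.2,0,-0.02],"yaw":0,"hand":0.4},{"translation":[0.15,0,-0.02],"yaw":0,"hand":0.4},{"translation":[0,0,0],"yaw":0,"hand":0.4},{"translation":[0,0,0],"yaw":0,"hand":0.4},{"translation":[0,0,0],"yaw":0,"hand":0.4},{"translation":[0,0,0],"yaw":0,"hand":0.4},{"translation":[0,0,0],"yaw":0,"hand":0.4}]'

```text
clock: 32.13
tool_pos: [0.4909, -0.3874, -0.0223]
ee_rot: [[-0.023, -0.11, 0.994], [0.005, 0.994, 0.11], [-1.0, 0.008, -0.022]]
ft_force: [-1.3, 1.2, 3.8]
opening: 0.0591
```

Run:
```python
from h import *
rep()
g=cam("scene"); cov2(g,(.521,-.3835),6)
```

```text
t32.13 pos [ 0.4909 -0.3874 -0.0223] yang 96.30 tilt 1.36 F [-1.35  1.19  3.77] T [ 0.29 -0.04 -0.  ] open 0.0591 q [-45.4  34.1  -9.2  47.8  -0.7 -51.7]
cover n 242 slope x -4.2 y 0.9 X [-0.0358  0.0324] Y [-0.0303  0.0337] z [0.013  0.0217] z at grip x-.027: 0.0197
```

Request:
send_rows --increments '[{"translation":[0.15,0,-0.01],"yaw":0,"hand":0.4},{"translation":[0.1,0,0],"yaw":0,"hand":0.4},{"translation":[0,0,0],"yaw":0,"hand":0.4},{"translation":[0,0,0],"yaw":0,"hand":0.4},{"translation":[0,0,0],"yaw":0,"hand":0.4},{"translation":[0,0,0],"yaw":0,"hand":0.4},{"translation":[0,0,0],"yaw":0,"hand":0.4},{"translation":[0,0,0],"yaw":0,"hand":0.4}]'

```text
clock: 32.85
tool_pos: [0.4912, -0.3876, -0.0224]
ee_rot: [[-0.022, -0.11, 0.994], [0.004, 0.994, 0.11], [-1.0, 0.006, -0.021]]
ft_force: [-0.8, 0.8, 4.3]
opening: 0.0592
```

Run:
```python
from h import *
rep()
g=cam("scene"); cov2(g,(.521,-.3835),6)
cv2.imwrite("pics/s36.png",cv2.resize(g["image"][150:220,190:290],(800,560),interpolation=cv2.INTER_CUBIC))
```

```text
t32.85 pos [ 0.4912 -0.3876 -0.0224] yang 96.32 tilt 1.25 F [-0.75  0.83  4.34] T [0.33 0.01 0.07] open 0.0592 q [-45.4  34.   -9.4  47.6  -0.7 -51.7]
cover n 226 slope x -3.3 y 0.9 X [-0.0371  0.0303] Y [-0.0312  0.0319] z [0.0122 0.0207] z at grip x-.027: 0.0190
```

View pics/s36.png

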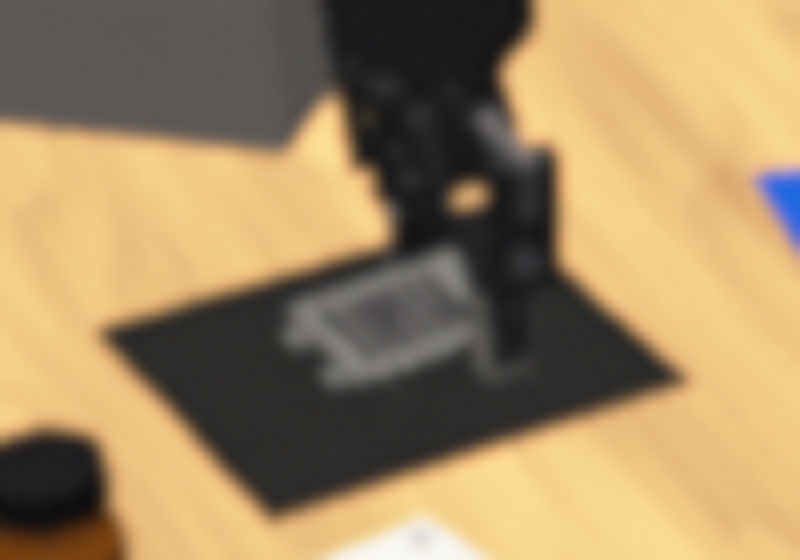

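It is nearly level, with the grip height at 19 mm as expected for standing on the ribs. I release gently and back off.

Request:
send_rows --increments '[{"translation":[0,0,0],"yaw":0,"hand":0.72},{"translation":[0,0,0],"yaw":0,"hand":0.75},{"translation":[0,0,0],"yaw":0,"hand":0.8},{"translation":[0,0,0],"yaw":0,"hand":0.85},{"translation":[0,0,0],"yaw":0,"hand":0.85},{"translation":[-0.3,0,0],"yaw":0,"hand":0.85},{"translation":[-1.0,0,0],"yaw":0,"hand":0.85},{"translation":[-2.0,0,0],"yaw":0,"hand":0.85}]'

```text
clock: 33.57
tool_pos: [0.4898, -0.3862, 0.0077]
ee_rot: [[-0.027, -0.109, 0.994], [0.008, 0.994, 0.11], [-1.0, 0.011, -0.026]]
ft_force: [1.1, -0.2, -1.2]
opening: 0.0727
```

Request:
send_rows --increments '[{"translation":[-2.5,0,-0.5],"yaw":0,"hand":0.85},{"translation":[-3.0,0,-1.0],"yaw":0,"hand":0.85},{"translation":[-3.0,0,-1.5],"yaw":0,"hand":0.85},{"translation":[-3.0,0,-1.5],"yaw":0,"hand":0.85},{"translation":[-2.0,0,-1.5],"yaw":0,"hand":0.85},{"translation":[-1.0,0,-1.0],"yaw":0,"hand":0.85},{"translation":[0,0,0],"yaw":0,"hand":0.85},{"translation":[0,0,0],"yaw":0,"hand":0.85}]'

```text
clock: 34.23
tool_pos: [0.4223, -0.3955, 0.1697]
ee_rot: [[-0.023, -0.11, 0.994], [0.002, 0.994, 0.111], [-1.0, 0.005, -0.022]]
ft_force: [0.3, 0.2, 0.1]
opening: 0.0728
```

Run:
```python
from h import *
rep()
g=cam("scene"); cov2(g,(.521,-.3835),6); t=cam("top"); cov2(t,(.521,-.3835),6,vmin=60)
cv2.imwrite("pics/s37.png",g["image"]); cv2.imwrite("pics/t37.png",t["image"])
cv2.imwrite("pics/s37c.png",cv2.resize(g["image"][160:220,190:290],(800,480),interpolation=cv2.INTER_CUBIC))
```

```text
t34.23 pos [ 0.4223 -0.3955  0.1697] yang 96.34 tilt 1.30 F [0.28 0.23 0.11] T [ 0.   -0.01  0.  ] open 0.0728 q [-50.7  21.9   1.3  70.4  -0.9 -57. ]
cover n 278 slope x -0.8 y -0.5 X [-0.0406  0.0314] Y [-0.0297  0.0327] z [0.013  0.0198] z at grip x-.027: 0.0173
cover n 785 slope x 0.2 y 0.7 X [-0.0435  0.0294] Y [-0.0288  0.0303] z [0.0142 0.0219] z at grip x-.027: 0.0180
```

View pics/s37c.png

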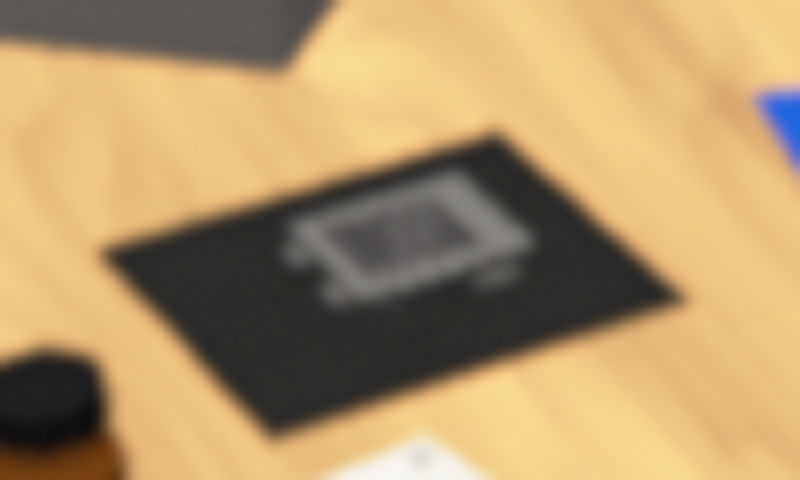

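View pics/s37.png

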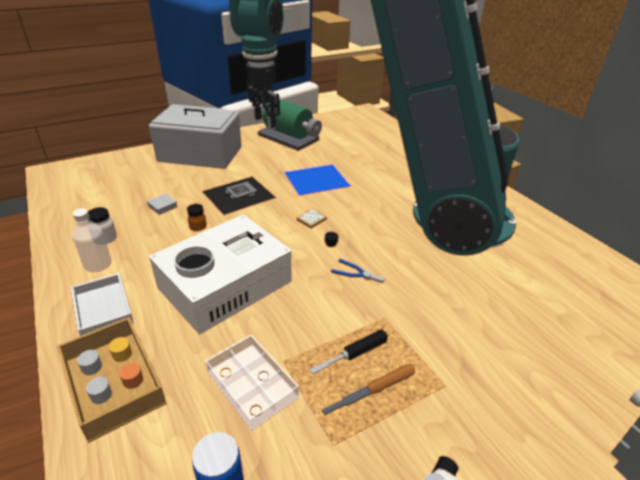

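View pics/t37.png

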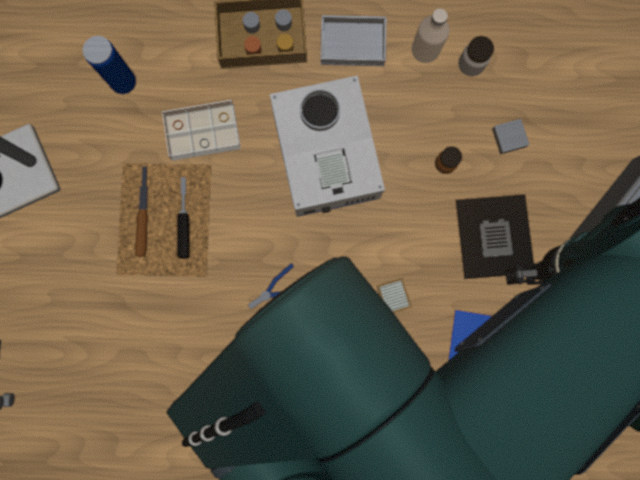

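The final views show:
- The cover sits flat, right side up, on the black mat at about (496,239) in the top view. The mat centre is about (495,236), so it is within roughly 5 mm.
- The screwdriver is flat on the cork at (184,236), and the bay is empty.
- The file, pliers (357,271), loupe (331,239), spare filter (311,217) and jar (197,217) are at their original pixels.
- The gripper is clear of everything.

I'm handing in the job.

Run:
```python
from h import *
a=cv2.imread("pics/scene0.png").astype(int); b=cam("scene")["image"].astype(int); d=abs(a-b).max(2)
for n,(u,v,r) in dict(file=(370,390,30),pliers=(357,271,22),loupe=(331,239,9),spare=(311,217,14),jar=(197,217,13),screwdriver=(352,350,30)).items(): print(n,np.percentile(d[v-r:v+r,u-r:u+r],[50,95]))
rep(); print(sign_off())
```

```text
file [2. 3.]
pliers [2. 3.]
loupe [2. 3.]
spare [2. 3.]
jar [2. 3.]
screwdriver [ 3. 24.]
t34.38 pos [ 0.4225 -0.3949  0.1682] yang 96.40 tilt 1.41 F [-0.16 -0.02  0.01] T [-0.03 -0.05  0.02] open 0.0726 q [-50.6  22.    1.3  70.3  -0.9 -57. ]
the job is handed in; nothing more can be done
None
```

The filter cover is off and on the black mat, the screwdriver is back on the cork pad, and I handed the job in at 34.4 s of the 64 s allowed.

**What I did:**
1. I pivoted the screwdriver in the grip against the extractor's left top edge, because the interface keeps the tool vertical.
2. I slid the blade through the notch under the cover and levered it until the front edge sprung. The highest wrist force I read while prying was about 5 N. Force is read only at the end of each move, so brief peaks are not recorded.
3. I laid the screwdriver back at its old spot on the cork pad.
4. I gripped the cover by its front sides, tilted it to 25°, drew it forward 14 mm and lifted it out.
5. I set it down rear edge first on the mat.

**Last checks:**
- **Cover:** it lies level, within about 1°, and right side up. Its top is at about 18 mm, as expected for standing on its ribs, and it is roughly 5 mm from the mat's centre.
- **Bystanders:** the file, pliers, loupe, spare filter and jar look unchanged from the first scene picture.
- **Robot:** it is touching nothing, and the wrist force reads about 0 N.

**What failed or disagreed:**
- **First grasp:** it closed above the screwdriver handle, because the real finger ends sit about 19 mm behind the reported TCP. I corrected for this after that.
- **Camera views:** the two cameras put the extractor about 4 mm apart and the mat centre about 5 mm apart. I worked with blended positions.
- **Sprung cover:** it sat slightly askew, rolled about 3° and turned about 5°, until the gripper straightened it.

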